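Nest the measuring cups on the cork mat

ROBOT

A 6-joint arm with a two-finger parallel gripper is mounted at the origin on the work surface. World frame = base frame: x ahead of the robot, y to its left, z up, the work surface at z = 0. Lengths are in m, angles in rad, forces in N, time in s.
With the tool pointing down it reaches from about 0.325 to 0.85 m from the base axis. Payload 15.5 kg.
Tool frame: the origin (TCP) lies on the centre line of the jaws, within the pads' length; the fingertips stand arm.tip_extent ahead of it and the grasp point (between the pads) lies 5 mm behind it (arm.tip_extent is the distance from the TCP to the fingertips, in m); z points along the fingers, y is the line along which they close (so a half turn about z gives the same grasp; the last joint's range is limited). The gripper opens to 91 mm and grips with 3 to 60 N. Pads are 32 mm wide; open, the fingers measure 118 mm over their backs; the gripper's body (76 mm by 178 mm) begins 60 mm behind the grasp point.
Start: joints at [1.198, 0.494, 1.345, -0, 1.302, -0.096], TCP at [0.171, 0.601, 0.228] pointing down, gripper open.
Joint ranges: [-2.91, 2.91], [-0.82, 2.16], [0.22, 2.67], [-1.22, 4.37], [0.12, 2.79], [-3.08, 3.08]. Speed limits (rad/s): [1.89, 1.89, 2.57, 3.01, 3.01, 3.01].

INTERFACE

Orientations are given as a unit quaternion [w, x, y, z].
In Python, from bench import readout, viewer, order, arm gives the robot as it stands.
- The arm moves only by the shell command python3 -m creep 'ROWS' [FORCE]. ROWS is JSON, a list of rows, each an object of numbers: "tx", "ty", "tz": the shift along the tool's x, y, z in m; "rx", "ry", "rz": the turn, a rotation vector about the tool's x, y, z in rad; "grip": the finger opening in m, from 0 to 0.0912. A call has exactly 8 rows; each row is the pose to reach, as a shift and turn from the pose commanded when the call began, along the tool's axes at that moment; what a row does not reach only later rows make up. A row lasts 1/12 s, in which the tool goes at most 41.7 mm and 7.16 degrees, less where a joint would pass 70% of its speed; a pose out of reach is approached as far as the arm can. A call with a gripper value outside its range is refused whole. The fingers move at their own pace and stop on an object; FORCE is the grip in N (left out, the last holds). Time passes only in rows, so rows that repeat a pose let the fingers close, or fill a call up. It gives the time, the measured TCP pose, the force, the opening and the grip force at its end, in the units of the state.
- readout.sense(): the state, without advancing time (a new reading comes with each control period).
- viewer.grab_frame(name): name is "scene" or "side" or "wrist"; returns a dict with "img" (400x640x3 uint8, blue, green, red), "fx", "fy", "cx", "cy" (pixels), "eye" and "attitude" of the camera in the world. Camera axes: x right, y down, z forward; pixel columns grow to the right and rows downward; lengths in m; the calibration is good to about 2 mm. A picture is of the moment at which its call begins. There is no depth.
- order.finish_job(): hands the job in; it is judged then, once.
The state is a dict: "time_s": time; "joints": joint angles; "qd": joint speeds; "tau": joint torques, N m; "tcp_pos": TCP position; "ee_rot": TCP orientation; "wrist_force": force on the tool from outside, world axes, zero at the start; "ft_torque": the same for the moment, N m; "opening": opening from 0.0 (shut) to 1.0 (fully open); "grasp_force": force on a finger pad.
Only numpy, scipy, OpenCV 4.12 (cv2) and the standard library are available. Lean on these libraries where they do the work, as an engineer would, in place of code of your own. Each camera call takes 0.05 s, during which the arm holds its last target. There are 200 camera calls.

TASK

Put the set of four steel measuring cups together on the round cork mat: first stand the largest cup in the middle of the mat, then nest the medium, the small and the tiny cup into it one at a time in that order, each sitting flat inside the one before, with the handles pointing whichever way suits. Set every cup down rather than dropping it, and leave the butter dish, the honey jar and the honey dipper where they are.

Things in the scene. Friction and masses are not known exactly. Their poses are not given: they have to be found in the camera images.
- cup_large: largest of four round steel measuring cups: 90 mm across the rim (86 inside), 82 across the foot, 45 high, wall 2, floor 4 thick, 130 g. Origin: centre of its underside; z up; x along its handle, a level strip 16 wide, 3.5 thick, underside 44.5 above the origin, from the rim to 100 mm from the axis. Handles start roughly towards the robot.
- cup_medium: second largest (medium) of four round steel measuring cups: 70 mm across the rim (66 inside), 63 across the foot, 45 high, wall 2, floor 4 thick, 100 g. Origin: centre of its underside; z up; x along its handle, a level strip 16 wide, 3.5 thick, underside 44.5 above the origin, from the rim to 100 mm from the axis. Pinched across the handle 75 mm from the axis it carries level, fingers clear of larger rims.
- cup_small: second smallest (small) of four round steel measuring cups: 54 mm across the rim (50 inside), 48 across the foot, 45 high, wall 2, floor 4 thick, 75 g. Origin: centre of its underside; z up; x along its handle, a level strip 16 wide, 3.5 thick, underside 44.5 above the origin, from the rim to 100 mm from the axis. Nested cups rest 4 mm above each other; handles clear the larger rims.
- cup_tiny: smallest (tiny) of four round steel measuring cups: 40 mm across the rim (36 inside), 36 across the foot, 45 high, wall 2, floor 4 thick, 55 g. Origin: centre of its underside; z up; x along its handle, a level strip 16 wide, 3.5 thick, underside 44.5 above the origin, from the rim to 100 mm from the axis. Handles turned 45 degrees apart leave room for fingers.
- cork_mat: round light-brown cork mat, fixed on the shelf, 120 mm across and 6 mm thick; where the nest belongs. Origin: centre of its underside; z up. It lies left or right of the cups, changing places with the slate mat. A fixed egg cooker 172 mm across and 163 mm high stands some 0.25 m beyond the left-hand mat, to its far left.
- slate_mat: round black slate mat of the same size (120 mm across, 6 mm thick), fixed; not to be used. Origin: centre of its underside.
- butter_dish: glass butter dish with closed lid, loose, 105 mm (x) by 175 mm (y), 75 mm high with its knob. Origin: centre of its underside. Leave it where it is.
- honey_jar: closed amber honey jar with brass lid, loose, 64 mm across, 78 mm high. Origin: centre of its underside. Leave it where it is.
- honey_dipper: wooden honey dipper lying on the shelf, loose, 165 mm long, grooved head 28 mm across at its +x end, thin stick to -x. Origin: on the shelf, about midway along it. Leave it where it is.
Not all that is in view belongs to the job. Leave any green or red look-alike of the cup_tiny alone. Leave any blue look-alike of the cup_small alone.

How it is judged:
By the outcome, as a careful person would: the job done as asked, in the order asked, and still so for the second after the job is handed in, with the robot touching nothing.
It also fails if it takes over 112 s, if anything falls off the work surface, if the arm or the gripper's body presses on something with over 40 N, if the wrist force passes 120 N, or if a joint passes its speed limit or range.

## Working session

There is one attempt and no reset: what is moved stays moved. The work goes in short steps, Python scripts to look and compute and a shell command to move; the robot and the scene stay as the last step left them, time stands still between calls to the robot, and variables do not carry over. Pictures are saved under pics/ and viewed, at most 17 in all, crops included, and the job is handed in when it is done.

```bash
mkdir -p pics; ls
python3 - <<'E'
from bench import readout, viewer, order, arm
import cv2
print(readout.sense(), arm.tip_extent)
for n in ("scene","side","wrist"):
    f=viewer.grab_frame(n); cv2.imwrite(f"pics/{n}0.png",f["img"]); print(n,{k:v for k,v in f.items() if k!="img"})
E
```

```text
pics
{'time_s': 0.0, 'joints': array([ 1.19748846e+00,  4.94184610e-01,  1.34613673e+00, -3.34582173e-05,
        1.30247511e+00, -9.54927467e-02]), 'qd': array([-0.00048885, -0.00054446,  0.00028014, -0.00087419, -0.00243194,
       -0.00014123]), 'tau': array([ 1.52421990e-04, -8.78772855e+01, -3.81863809e+01,  7.06906174e-02,
        5.32297441e-02, -2.53030561e-05]), 'tcp_pos': array([0.17128082, 0.6006982 , 0.22733546]), 'ee_rot': array([-1.24110010e-04,  1.38456854e-01,  9.90368284e-01, -5.89184765e-04]), 'wrist_force': array([ 0.86858184,  0.22556142, -0.76235192]), 'ft_torque': array([ 0.00475788, -0.05649624,  0.02320096]), 'grasp_force': 0.0, 'opening': 1.0025024035428305} 0.014
scene {'fx': 408.84750159753025, 'fy': 408.84750159753025, 'cx': 318.33487345614634, 'cy': 201.69176782167972, 'eye': array([ 1.0545433 , -0.483638  ,  0.70693575]), 'attitude': array([-0.3677769 ,  0.82586917,  0.39448281, -0.1645101 ])}
side {'fx': 369.71810422488664, 'fy': 369.71810422488664, 'cx': 320.34946728591916, 'cy': 189.49802000096008, 'eye': array([0.42886647, 0.70023324, 0.63856842]), 'attitude': array([ 0.02421216, -0.04260236,  0.90508966, -0.42238788])}
wrist {'fx': 288.72523107856074, 'fy': 288.72523107856074, 'cx': 320.99011067694295, 'cy': 203.3702291742281, 'eye': array([0.10380425, 0.61961927, 0.38394765]), 'attitude': array([0.09934942, 0.7919363 , 0.59785917, 0.07437063])}
```

View pics/scene0.png

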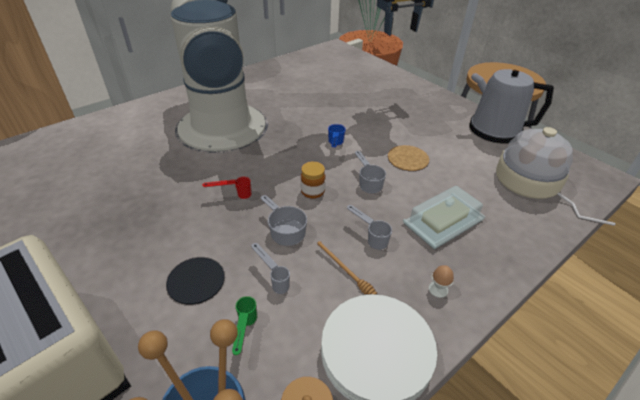

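View pics/side0.png

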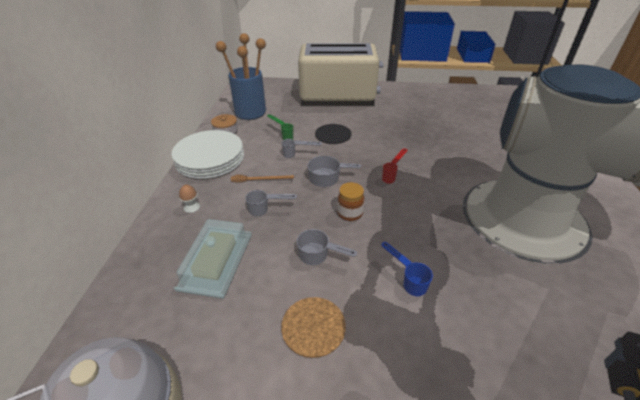

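Scene: large cup (288,225), medium (372,178), small (378,235), tiny (280,280); cork mat (408,158), slate (196,280). Look-alikes: red (243,187), green (246,310), blue (336,134). Side: large (324,172), medium (313,247), small (257,203), tiny (289,148), cork (313,327).

```bash
cat > h.py <<'E'
import numpy as np, cv2
from scipy.spatial.transform import Rotation as R
from bench import readout, viewer, order, arm
def rot(q): return R.from_quat(np.roll(q,-1)).as_matrix()
def cast(f,uv,z):
    uv=np.atleast_2d(uv).astype(float)
    d=np.c_[(uv[:,0]-f["cx"])/f["fx"],(uv[:,1]-f["cy"])/f["fy"],np.ones(len(uv))]@rot(f["attitude"]).T
    return f["eye"]+d*((z-f["eye"][2])/d[:,2])[:,None]
def proj(f,p):
    c=(np.atleast_2d(p)-f["eye"])@rot(f["attitude"])
    return np.c_[f["fx"]*c[:,0]/c[:,2]+f["cx"],f["fy"]*c[:,1]/c[:,2]+f["cy"]]
def grab(n,name=None):
    f=viewer.grab_frame(n)
    if name: cv2.imwrite(f"pics/{name}.png",f["img"])
    return f
E
python3 - <<'E'
from h import *
F={n:grab(n) for n in("scene","side")}
np.set_printoptions(precision=3,suppress=True)
px={"scene":dict(L=((288,217),(264,198)),M=((372,172),(359,155)),S=((378,228),(350,209)),T=((280,272),(255,246))),
"side":dict(L=((324,166),(358,167)),M=((313,241),(353,254)),S=((257,197),(294,197)),T=((289,144),(319,143)))}
for n in F:
  for k,v in px[n].items():
    p=cast(F[n],v,0.046); d=p[1]-p[0]; print(n,k,p[0][:2],p[1][:2],np.hypot(*d[:2]),np.arctan2(d[1],d[0]))
  hsv=cv2.cvtColor(F[n]["img"],cv2.COLOR_BGR2HSV)
  m=cv2.inRange(hsv,(8,90,90),(22,255,255))
  for c in cv2.findContours(m,0,2)[0]:
    if cv2.contourArea(c)>150:
      e=cv2.fitEllipse(c) ; p=cast(F[n],e[0],.006)[0]; w=cast(F[n],c[:,0],.006); print(n,e[0],p,np.ptp(w,0))
E
python3 -c "
import cv2
a=cv2.imread('pics/scene0.png')[140:310,230:410];cv2.imwrite('pics/crop.png',cv2.resize(a,(635,600),interpolation=cv2.INTER_CUBIC))"
```

```text
scene L [ 0.502 -0.104] [ 0.413 -0.111] 0.08855706399922701 -3.0653373151034997
scene M [0.503 0.167] [0.427 0.192] 0.07960217466423194 2.8203229143613844
scene S [0.655 0.034] [0.57  0.026] 0.08502620441984342 -3.054934210955734
scene T [ 0.619 -0.21 ] [ 0.529 -0.211] 0.08957002679707952 -3.125325574520414
scene (306.65521240234375, 403.5409240722656) [ 0.84  -0.316  0.006] [0.066 0.073 0.   ]
scene (164.18508911132812, 361.2043762207031) [ 0.625 -0.467  0.006] [0.163 0.048 0.   ]
scene (225.57757568359375, 360.59942626953125) [ 0.692 -0.382  0.006] [0.153 0.098 0.   ]
scene (443.33489990234375, 275.10882568359375) [0.816 0.075 0.006] [0.042 0.05  0.   ]
scene (352.4739074707031, 274.2825622558594) [ 0.693 -0.076  0.006] [0.182 0.025 0.   ]
scene (1124.4722900390625, -335.3111877441406) [ 1.07  -5.911  0.006] [0.191 0.881 0.   ]
scene (312.4885559082031, 172.3611602783203) [0.369 0.075 0.006] [0.09 0.09 0.  ]
scene (407.84375, 157.79454040527344) [0.486 0.335 0.006] [0.12  0.119 0.   ]
scene (508.97015380859375, 84.59751892089844) [0.412 0.99  0.006] [0.259 0.33  0.   ]
scene (377.5
[... 378 characters left out ...]
63699636266
side T [ 0.614 -0.202] [ 0.527 -0.215] 0.08800106043561477 -2.994976752747214
side (313.06884765625, 327.0016784667969) [0.482 0.344 0.006] [0.117 0.12  0.   ]
side (186.69869995117188, 192.13238525390625) [ 0.86  -0.009  0.006] [0.045 0.057 0.   ]
side (351.488525390625, 194.4668731689453) [ 0.424 -0.038  0.006] [0.063 0.105 0.   ]
side (258.86920166015625, 177.36434936523438) [ 0.683 -0.088  0.006] [0.172 0.041 0.   ]
side (223.53636169433594, 120.64319610595703) [ 0.875 -0.389  0.006] [0.085 0.09  0.   ]
side (471.46429443359375, 59.82878875732422) [-0.087 -1.026  0.006] [0.613 0.273 0.   ]
side (485.5832824707031, 0.9070987701416016) [-0.407 -2.115  0.006] [1.054 0.164 0.   ]
```

View pics/crop.png

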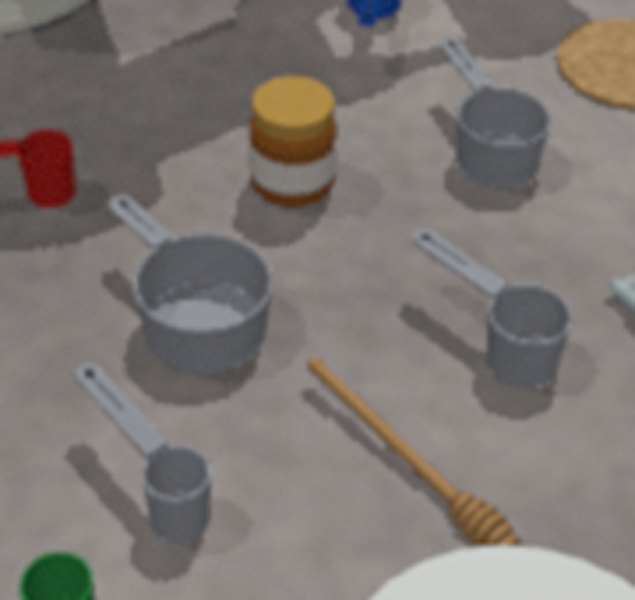

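```bash
cat >> h.py <<'E'
np.set_printoptions(precision=4,suppress=True)
def go(x,y,z,psi,s=None):
    "shift/turn in tool axes from the present pose to a tool-down pose with tool x at psi deg"
    s=s or readout.sense(); M=rot(s["ee_rot"]); a=np.radians(psi)
    T=np.c_[[np.cos(a),np.sin(a),0],[np.sin(a),-np.cos(a),0],[0,0,-1]]
    r=R.from_matrix(M.T@T).as_rotvec(); t=M.T@(np.array([x,y,z])-s["tcp_pos"])
    print("t",t,"r",r,"psi now",np.degrees(np.arctan2(M[1,0],M[0,0])))
def st():
    s=readout.sense(); print(s["time_s"],s["tcp_pos"],s["opening"],s["grasp_force"],s["wrist_force"]); return s
E
python3 - <<'E'
from h import *
s=readout.sense(); f=grab("wrist"); M=rot(s["ee_rot"]); A=rot(f["attitude"])
print("cam in tool",M.T@(f["eye"]-s["tcp_pos"]),"\n",M.T@A)
for z in(0,.1): print(z, cast(f,(f["cx"],f["cy"]),z)-s["tcp_pos"], M.T@(cast(f,(f["cx"],f["cy"]),z)[0]-s["tcp_pos"]))
print("tcp px",proj(f,s["tcp_pos"]+M[:,2]*.014))
F=grab("scene");S=grab("side")
for n,a,b,z in(("jar",(313,168),(351,187),.078),):print(n,cast(F,a,z),cast(S,b,z))
go(.42,.34,.23,180)
E
```

```text
cam in tool [ 0.0701 -0.0005 -0.1566] 
 [[ 0.0002 -0.9692 -0.2464]
 [ 1.      0.0002  0.0002]
 [-0.0001 -0.2464  0.9692]]
0 [[ 0.0263 -0.0081 -0.2276]] [-0.0276 -0.0004  0.2276]
0.1 [[ 0.0019 -0.0011 -0.1276]] [-0.0022 -0.0005  0.1276]
tcp px [[321.7307 244.3456]]
jar [[0.4266 0.0299 0.078 ]] [[0.4268 0.0188 0.078 ]]
t [-0.3106 -0.1829 -0.0021] r [-0.0001  0.     -0.2777] psi now 164.0864211008425
```

```bash
python3 -m creep '[{"tx":-0.31,"ty":-0.18,"rz":-0.28,"grip":0.05},{"tx":-0.31,"ty":-0.18,"rz":-0.28,"grip":0.05},{"tx":-0.31,"ty":-0.18,"rz":-0.28,"grip":0.05},{"tx":-0.31,"ty":-0.18,"rz":-0.28,"grip":0.05},{"tx":-0.31,"ty":-0.18,"rz":-0.28,"grip":0.05},{"tx":-0.31,"ty":-0.18,"rz":-0.28,"grip":0.05},{"tx":-0.31,"ty":-0.18,"rz":-0.28,"grip":0.05},{"tx":-0.31,"ty":-0.18,"rz":-0.28,"grip":0.05}]' 40
python3 - <<'E'
from h import *
f=grab("wrist","mat1"); s=st()
m=cv2.inRange(cv2.cvtColor(f["img"],cv2.COLOR_BGR2HSV),(8,90,90),(22,255,255))
for c in cv2.findContours(m,0,2)[0]:
    if cv2.contourArea(c)>1000:
      w=cast(f,c[:,0],.006)[:,:2]; (x,y),r=cv2.minEnclosingCircle(w.astype(np.float32)*1000); e=cv2.fitEllipse(w.astype(np.float32)*1000); print((x,y),r,e)
go(.42,-.108,.22,184)
E
```

```text
0.45 [0.1714 0.601  0.2278] 0.9994048804047024 0.0 [ 0.0004 -0.3915  0.6802]
(411.2806091308594, 690.3602905273438) 174.7775421142578 ((401.445556640625, 700.1253051757812), (27.055286407470703, 376.91680908203125), 164.3719482421875)
(196.07916259765625, 891.0186767578125) 228.74583435058594 ((202.9517822265625, 888.3607788085938), (243.31422424316406, 346.3164978027344), 115.2181625366211)
t [-0.4335 -0.6137  0.0079] r [-0.0001 -0.0001 -0.3476] psi now 164.084740203734$[0]: bad value
```

```bash
python3 -m creep '[{"tx":-0.31,"ty":-0.18,"tz":0,"rx":0,"ry":0,"rz":-0.28,"grip":0.05},{"tx":-0.31,"ty":-0.18,"tz":0,"rx":0,"ry":0,"rz":-0.28,"grip":0.05},{"tx":-0.31,"ty":-0.18,"tz":0,"rx":0,"ry":0,"rz":-0.28,"grip":0.05},{"tx":-0.31,"ty":-0.18,"tz":0,"rx":0,"ry":0,"rz":-0.28,"grip":0.05},{"tx":-0.31,"ty":-0.18,"tz":0,"rx":0,"ry":0,"rz":-0.28,"grip":0.05},{"tx":-0.31,"ty":-0.18,"tz":0,"rx":0,"ry":0,"rz":-0.28,"grip":0.05},{"tx":-0.31,"ty":-0.18,"tz":0,"rx":0,"ry":0,"rz":-0.28,"grip":0.05},{"tx":-0.31,"ty":-0.18,"tz":0,"rx":0,"ry":0,"rz":-0.28,"grip":0.05}]' 40
python3 - <<'E'
from h import *
f=grab("wrist","mat1"); s=st()
m=cv2.inRange(cv2.cvtColor(f["img"],cv2.COLOR_BGR2HSV),(8,90,90),(22,255,255))
for c in cv2.findContours(m,0,2)[0]:
    if cv2.contourArea(c)>1000:
      w=cast(f,c[:,0],.006)[:,:2]; (x,y),r=cv2.minEnclosingCircle(w.astype(np.float32)*1000); e=cv2.fitEllipse(w.astype(np.float32)*1000); print((x,y),r,e)
go(.42,-.108,.22,184)
E
```

```text
time_s: 1.12
tcp_pos: [0.3997, 0.3637, 0.2282]
ee_rot: [0.0, -0.001, 1.0, 0.0]
wrist_force: [0.4, -0.0, 0.6]
opening: 0.548
grasp_force: 0.0
1.1667 [0.4045 0.3592 0.2281] 0.5481659522307223 0.0 [ 7.5175 -3.7316 -0.3624]
(590.65576171875, 544.5347900390625) 113.41374206542969 ((593.1357421875, 553.7085571289062), (25.573928833007812, 189.4481964111328), 2.6974246501922607)
(471.74005126953125, 343.0794677734375) 58.294952392578125 ((470.1579895019531, 347.41717529296875), (88.96516418457031, 109.9146728515625), 138.43360900878906)
(442.74542236328125, -29.68229103088379) 55.71558380126953 ((442.0439147949219, -30.973140716552734), (73.04456329345703, 115.17528533935547), 18.805620193481445)
(432.87689208984375, 793.91357421875) 72.27796173095703 ((506.9386291503906, 763.64599609375), (54.41770935058594, 56.1206169128418), 131.39743041992188)
t [-0.0157 -0.4672  0.0089] r [-0.0016  0.0024 -0.0704] psi now 179.9647821294896
```

Run:
```python
from h import *
f=grab("wrist");f=grab("wrist"); f=grab("wrist","mat2"); s=st()
m=cv2.inRange(cv2.cvtColor(f["img"],cv2.COLOR_BGR2HSV),(8,60,60),(24,255,255))
cv2.imwrite("pics/mat2.png",np.hstack([f["img"],cv2.cvtColor(m,8)])[:, :, :][::2,::2].repeat(1,0))
for c in cv2.findContours(m,0,2)[0]:
    if cv2.contourArea(c)>1000:
      w=cast(f,c[:,0],.006)[:,:2]; (x,y),r=cv2.minEnclosingCircle(w.astype(np.float32)*1000); print((x,y),r,c[:,0].min(0),c[:,0].max(0))
go(.42,-.108,.22,184)
```

```text
1.3167 [0.3993 0.3646 0.228 ] 0.5495515678604664 0.0 [-0.8177  0.4759 -0.356 ]
(608.291748046875, 441.32318115234375) 227.74200439453125 [222 303] [524 320]
(473.16497802734375, 342.3836975097656) 59.232967376708984 [267 200] [346 254]
(444.66925048828125, -28.869522094726562) 56.858707427978516 [  0 185] [ 74 243]
(434.26123046875, 793.445068359375) 73.3781967163086 [611 156] [639 256]
t [-0.0209 -0.4726  0.0079] r [ 0.0002 -0.     -0.0702] psi now 179.9797141860873
```

View pics/mat2.png

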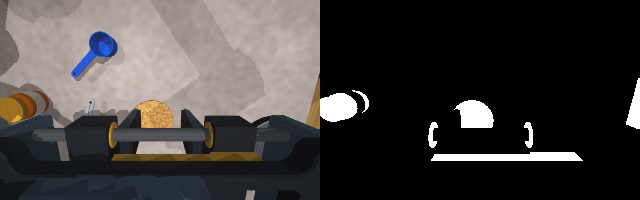

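Picture: cork mat's near half at half-size (155,113), blue look-alike at (97,45), fingers cover the rest. Fit its free arc at known radius.

Run:
```python
from h import *
from scipy.optimize import least_squares
f=grab("wrist")
m=cv2.inRange(cv2.cvtColor(f["img"],cv2.COLOR_BGR2HSV),(8,60,60),(24,255,255))
c=max([c for c in cv2.findContours(m,0,1)[0] if 250<c[:,0,0].min()and c[:,0,0].max()<360],key=len)[:,0]
c=c[((c[:,1]<225)&(c[:,0]>285))]
w=cast(f,c,.006)[:,:2]
r=least_squares(lambda p:np.hypot(*(w-p).T)-.06,[.48,.34]);print(r.x,np.abs(r.fun).max(),len(w))
r=least_squares(lambda p:np.hypot(*(w-p[:2]).T)-p[2],[.48,.34,.06]);print(r.x)
go(.39,-.108,.22,184)
```

```text
[0.4817 0.3382] 0.0007632324106970276 59
[0.4811 0.3384 0.0594]
t [ 0.0091 -0.4734  0.0079] r [ 0.0002 -0.0002 -0.0685] psi now -179.92263301586556
```

```bash
python3 -m creep '[{"tx":-0.131,"ty":-0.3,"tz":0,"rx":0,"ry":0,"rz":-0.07,"grip":0.05},{"tx":-0.131,"ty":-0.3,"tz":0,"rx":0,"ry":0,"rz":-0.07,"grip":0.05},{"tx":-0.131,"ty":-0.3,"tz":0,"rx":0,"ry":0,"rz":-0.07,"grip":0.05},{"tx":-0.131,"ty":-0.3,"tz":0,"rx":0,"ry":0,"rz":-0.07,"grip":0.05},{"tx":-0.131,"ty":-0.3,"tz":0,"rx":0,"ry":0,"rz":-0.07,"grip":0.05},{"tx":-0.131,"ty":-0.3,"tz":0,"rx":0,"ry":0,"rz":-0.07,"grip":0.05},{"tx":-0.131,"ty":-0.3,"tz":0,"rx":0,"ry":0,"rz":-0.07,"grip":0.05},{"tx":-0.131,"ty":-0.3,"tz":0,"rx":0,"ry":0,"rz":-0.07,"grip":0.05}]' | head -2
python3 -m creep '[{"tx":0.012,"ty":-0.17,"tz":0,"rx":0,"ry":0,"rz":0,"grip":0.05},{"tx":0.012,"ty":-0.17,"tz":0,"rx":0,"ry":0,"rz":0,"grip":0.05},{"tx":0.012,"ty":-0.17,"tz":0,"rx":0,"ry":0,"rz":0,"grip":0.05},{"tx":0.012,"ty":-0.17,"tz":0,"rx":0,"ry":0,"rz":0,"grip":0.05},{"tx":0.012,"ty":-0.17,"tz":0,"rx":0,"ry":0,"rz":0,"grip":0.05},{"tx":0.012,"ty":-0.17,"tz":0,"rx":0,"ry":0,"rz":0,"grip":0.05},{"tx":0.012,"ty":-0.17,"tz":0,"rx":0,"ry":0,"rz":0,"grip":0.05},{"tx":0.012,"ty":-0.17,"tz":0,"rx":0,"ry":0,"rz":0,"grip":0.05}]' | head -2
python3 - <<'E'
from h import *
f=grab("wrist","L1"); s=st()
print(proj(f,[[.503,-.105,.048],[.403,-.11,.048]]))
E
```

```text
time_s: 2.03
tcp_pos: [0.5307, 0.0648, 0.2281]
time_s: 2.7
tcp_pos: [0.5306, -0.1028, 0.2279]
2.75 [ 0.5306 -0.1028  0.2279] 0.5482419621404315 0.0 [-0.5049 -0.1073  0.7105]
[[320.9299 167.6527]
 [323.1904  75.0258]]
```

View pics/L1.png

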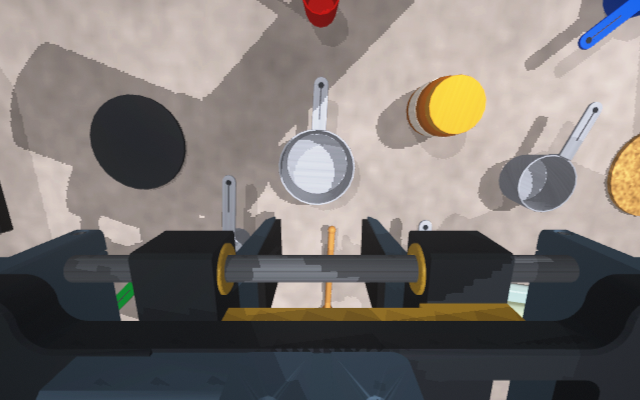

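L1: large rim centre ≈(317,167), handle tip (321,78); medium rim (544,182), tip (596,105); tiny handle tip (229,178); small tip (425,222).

```bash
cat >> h.py <<'E'
def cup(f,uv,rad,dr,z=.045,save=None):
    "steel mask (bluer than counter) blob at uv: handle axis, tip, centre (rim contour) on plane z"
    im=f["img"].astype(int); m=((im[...,0]-im[...,2]>-2)).astype(np.uint8)
    m=cv2.morphologyEx(m,cv2.MORPH_CLOSE,np.ones((3,3)))
    n,l,stt,_=cv2.connectedComponentsWithStats(m); k=l[uv[1],uv[0]]
    if save: cv2.imwrite(f"pics/{save}.png",(l==k).astype(np.uint8)*255)
    c=max(cv2.findContours((l==k).astype(np.uint8),0,1)[0],key=len)[:,0]
    w=cast(f,c,z+.003)[:,:2]; print("blob",k,stt[k],np.ptp(w,0))
    return c,w
def handle(w,c0):
    "centre guess c0: handle = contour pts 55..100 mm off; returns axis angle, tip, centre"
    for _ in range(3):
        d=w-c0; r=np.hypot(*d.T); h=w[(r>.055)&(r<.097)]
        a=h.mean(0)-c0; vx,vy,x,y=cv2.fitLine(h.astype(np.float32),1,0,.001,.001).ravel()
        v=np.array([vx,vy])*np.sign(vx*a[0]+vy*a[1]); p=np.array([x,y])
        tip=((w[r>.05]-p)@v).max(); c0=p+v*(tip-.1)
    print("angle",np.degrees(np.arctan2(v[1],v[0]))%360,"tip",p+v*tip,"centre",c0,"handle width",np.ptp((h-p)@[-v[1],v[0]]),"grasp75",c0+.075*v)
E
python3 - <<'E'
from h import *
f=grab("wrist")
for n,uv,c0,t in(("L",(321,110),(.503,-.105),(321,78)),("M",(580,130),(.502,.168),(596,105))):
    c,w=cup(f,uv,0,0,save="m"+n)
    handle(w,np.array(c0)); 
for uv in((317,167),(321,77.5),(544,182),(597,103),(229,177),(425,221)): print(uv,cast(f,uv,.047)[0])
go(.428,-.108,.12,184)
E
```

```text
blob 2 [ 279   77   76  128 5284] [0.1427 0.0878]
angle 160.4768925263351 tip [ 0.4065 -0.106 ] centre [ 0.5007 -0.1395] handle width 0.060626015183804276 grasp75 [ 0.43   -0.1144]
blob 4 [ 499  102  104  110 4451] [0.1283 0.0966]
angle 130.5005061727298 tip [0.4153 0.2035] centre [0.4802 0.1274] handle width 0.05272343424556034 grasp75 [0.4315 0.1845]
(317, 167) [ 0.5027 -0.1097  0.047 ]
(321, 77.5) [ 0.4055 -0.1123  0.047 ]
(544, 182) [0.5004 0.1597 0.047 ]
(597, 103) [0.4088 0.1949 0.047 ]
(229, 177) [ 0.5222 -0.2122  0.047 ]
(425, 221) [0.5589 0.027  0.047 ]
t [0.1027 0.0026 0.108 ] r [0.0002 0.     0.0047] psi now -175.72923314248717
```

```bash
cat >> h.py <<'E'
def handle(w,c0,L=.036):
    t=w[np.argmax(np.hypot(*(w-c0).T))]
    d=np.hypot(*(w-t).T); h=w[(d>.01)&(d<L)]
    vx,vy,x,y=cv2.fitLine(h.astype(np.float32),1,0,.001,.001).ravel()
    v=np.array([vx,vy]); p=np.array([x,y]); v*=np.sign((t-c0)@v)
    tip=((w[d<L]-p)@v).max(); c=p+v*(tip-.1)
    print("angle",np.degrees(np.arctan2(v[1],v[0]))%360,"tip",p+v*tip,"centre",c,"width",np.ptp((h-p)@[-v[1],v[0]]),"grasp75",c+.075*v)
E
python3 - <<'E'
from h import *
f=grab("wrist")
for n,uv,c0 in(("L",(321,110),(.503,-.105)),("M",(580,130),(.502,.168))):
    c,w=cup(f,uv,0,0); handle(w,np.array(c0))
    if n=="L":
        q=c[(c[:,1]>150)&(c[:,1]<190)]; u=(q[:,0].min()+q[:,0].max())/2; print(u,cast(f,(u,167),.045))
E
```

```text
blob 2 [ 279   77   76  128 5290] [0.1428 0.0879]
angle 147.1272 tip [ 0.4098 -0.1017] centre [ 0.4938 -0.1559] width 0.025570200398466476 grasp75 [ 0.4308 -0.1152]
316.5 [[ 0.5031 -0.1104  0.045 ]]
blob 4 [ 499  102  104  110 4449] [0.1283 0.0959]
angle 118.5673 tip [0.4185 0.2042] centre [0.4663 0.1164] width 0.030464941196896682 grasp75 [0.4305 0.1823]
```

Run:
```python
from h import *
im=cv2.imread("pics/L1.png").astype(int)
for v in(82,95,115): print(v,[(u,int(im[v,u,0]-im[v,u,2]),int(im[v,u].sum()//3)) for u in range(306,338,2)])
```

```text
82 [(306, -14, 127), (308, -14, 127), (310, -13, 126), (312, -14, 127), (314, 3, 148), (316, 15, 176), (318, 16, 172), (320, 10, 95), (322, 12, 112), (324, 15, 171), (326, 14, 169), (328, -8, 136), (330, -15, 133), (332, -15, 131), (334, -15, 129), (336, -16, 164)]
95 [(306, -16, 125), (308, -15, 125), (310, -15, 126), (312, -16, 125), (314, 16, 170), (316, 15, 170), (318, 14, 169), (320, 10, 122), (322, 13, 163), (324, 14, 164), (326, 15, 175), (328, -16, 176), (330, -21, 195), (332, -21, 194), (334, -19, 190), (336, -19, 187)]
115 [(306, -13, 131), (308, -16, 166), (310, -17, 190), (312, 3, 208), (314, 9, 229), (316, 10, 229), (318, 16, 206), (320, 17, 191), (322, 12, 225), (324, 10, 229), (326, 7, 201), (328, -17, 179), (330, -19, 177), (332, -17, 178), (334, -17, 177), (336, -17, 178)]
```

```bash
cat >> h.py <<'E'
def handle(w,c0):
    c0=np.array(c0); t=w[np.argmax(np.hypot(*(w-c0).T))]; v=(t-c0)/np.linalg.norm(t-c0); 
    for _ in range(6):
        n=np.array([-v[1],v[0]]); a=(w-t)@v; k=(a>a.max()-.04)&(np.abs((w-t)@n)<.02)
        e=[np.polyfit(a[k&(a<a.max()-.005)&s],((w-t)@n)[k&(a<a.max()-.005)&s],1) for s in(((w-t)@n)>((w-t)@n)[k].mean(),((w-t)@n)<=((w-t)@n)[k].mean())]
        sl,of=(e[0]+e[1])/2; tip=t+v*a.max()+n*(of+sl*a.max()); v=v+sl*n; v/=np.linalg.norm(v)
    print("angle",np.degrees(np.arctan2(v[1],v[0]))%360,"tip",tip,"centre",tip-.1*v,"width",e[0][1]-e[1][1],"grasp75",tip-.025*v)
E
python3 - <<'E'
from h import *
f=grab("wrist")
for n,uv,c0 in(("L",(321,110),(.503,-.105)),("M",(580,130),(.502,.168))):
    c,w=cup(f,uv,0,0); handle(w,c0)
go(.43,-.112,.12,182)
E
```

```text
blob 2 [ 279   77   76  128 5298] [0.1426 0.0882]
angle 181.06983066489443 tip [ 0.405  -0.1122] centre [ 0.505  -0.1103] width 0.014867498259038959 grasp75 [ 0.43   -0.1117]
blob 4 [ 499  102  104  110 4449] [0.1282 0.0964]
angle 161.98873382060535 tip [0.4078 0.1952] centre [0.5029 0.1643] width 0.01587699034517518 grasp75 [0.4316 0.1875]
t [ 0.101 -0.001  0.108] r [0.0001 0.     0.0391] psi now -175.7590253937128
```

```bash
python3 -m creep '[{"tx":0.04,"ty":0,"tz":0,"rx":0,"ry":0,"rz":0.055,"grip":0.05},{"tx":0.07,"ty":-0.001,"tz":0.03,"rx":0,"ry":0,"rz":0.055,"grip":0.05},{"tx":0.1,"ty":-0.001,"tz":0.06,"rx":0,"ry":0,"rz":0.055,"grip":0.05},{"tx":0.1,"ty":-0.001,"tz":0.1,"rx":0,"ry":0,"rz":0.055,"grip":0.05},{"tx":0.1,"ty":-0.001,"tz":0.13,"rx":0,"ry":0,"rz":0.055,"grip":0.05},{"tx":0.1,"ty":-0.001,"tz":0.14,"rx":0,"ry":0,"rz":0.055,"grip":0.05},{"tx":0.1,"ty":-0.001,"tz":0.14,"rx":0,"ry":0,"rz":0.055,"grip":0.05},{"tx":0.1,"ty":-0.001,"tz":0.14,"rx":0,"ry":0,"rz":0.055,"grip":0.05}]' 50 | head -3
python3 - <<'E'
from h import *
st(); f=grab("wrist","L2"); go(.43,-.112,.041,181)
E
```

```text
time_s: 3.57
tcp_pos: [0.4309, -0.1126, 0.0879]
ee_rot: [-0.0, -0.009, 1.0, 0.0]
3.5667 [ 0.4309 -0.1126  0.0879] 0.5485075288276595 0.0 [-0.5074  0.0711  0.2165]
t [0.0014 0.0009 0.0475] r [-0.0002  0.0006  0.0004] psi now -178.97939336422937
```

View pics/L2.png

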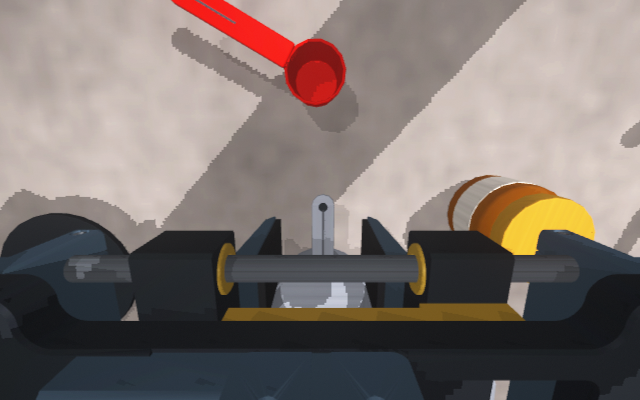

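L2: large handle centred at (323,220) between fingers, jar (545,225) well aside. Descend and close.

```bash
python3 -m creep '[{"tx":0.001,"ty":0.001,"tz":0.015,"rx":0,"ry":0,"rz":0,"grip":0.05},{"tx":0.001,"ty":0.001,"tz":0.03,"rx":0,"ry":0,"rz":0,"grip":0.05},{"tx":0.001,"ty":0.001,"tz":0.042,"rx":0,"ry":0,"rz":0,"grip":0.05},{"tx":0.001,"ty":0.001,"tz":0.047,"rx":0,"ry":0,"rz":0,"grip":0.05},{"tx":0.001,"ty":0.001,"tz":0.047,"rx":0,"ry":0,"rz":0,"grip":0.03},{"tx":0.001,"ty":0.001,"tz":0.047,"rx":0,"ry":0,"rz":0,"grip":0.022},{"tx":0.001,"ty":0.001,"tz":0.047,"rx":0,"ry":0,"rz":0,"grip":0.018},{"tx":0.001,"ty":0.001,"tz":0.047,"rx":0,"ry":0,"rz":0,"grip":0.01}]' 50
python3 -m creep '[{"tx":0,"ty":0,"tz":0,"rx":0,"ry":0,"rz":0,"grip":0.005},{"tx":0,"ty":0,"tz":0,"rx":0,"ry":0,"rz":0,"grip":0.005},{"tx":0,"ty":0,"tz":0,"rx":0,"ry":0,"rz":0,"grip":0.005},{"tx":0,"ty":0,"tz":0,"rx":0,"ry":0,"rz":0,"grip":0.005},{"tx":0,"ty":0,"tz":-0.005,"rx":0,"ry":0,"rz":0,"grip":0.005},{"tx":0,"ty":0,"tz":-0.01,"rx":0,"ry":0,"rz":0,"grip":0.005},{"tx":0,"ty":0,"tz":-0.015,"rx":0,"ry":0,"rz":0,"grip":0.005},{"tx":0,"ty":0,"tz":-0.015,"rx":0,"ry":0,"rz":0,"grip":0.005}]' 50
python3 - <<'E'
from h import *
st(); f=grab("side"); a=f["img"][120:240,240:400]; cv2.imwrite("pics/L3.png",cv2.resize(a,(640,480),interpolation=2)); go(.4825-.075,.339,.15,180)
E
```

```text
time_s: 4.28
tcp_pos: [0.4303, -0.1122, 0.0417]
ee_rot: [0.001, -0.009, 1.0, -0.0]
wrist_force: [0.1, 0.9, -0.1]
opening: 0.286
grasp_force: 0.0
time_s: 4.95
tcp_pos: [0.4302, -0.1122, 0.0569]
ee_rot: [0.001, -0.009, 1.0, -0.0]
wrist_force: [1.3, -0.1, -1.8]
opening: 0.162
grasp_force: 50.0
4.95 [ 0.4302 -0.1122  0.0569] 0.162437169395094 49.99669075012207 [ 1.3321 -0.0727 -1.8454]
t [ 0.0148  0.4514 -0.0937] r [-0.0004  0.001   0.0172] psi now -179.01292746581515
```

View pics/L3.png

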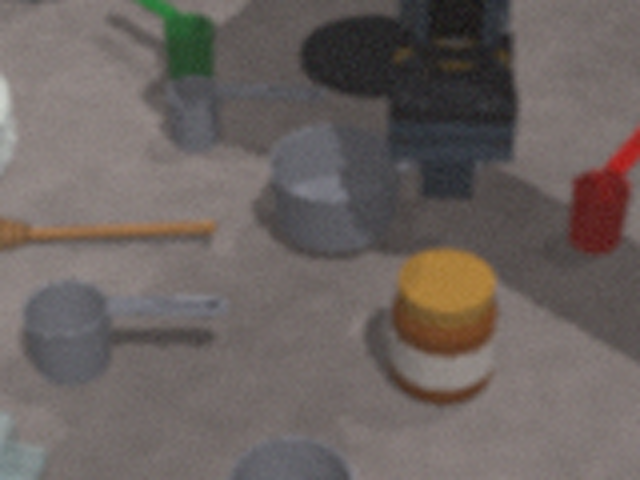

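```bash
python3 -m creep '[{"tx":0,"ty":0,"tz":-0.015,"rx":0,"ry":0,"rz":0,"grip":0.005},{"tx":0,"ty":0,"tz":-0.035,"rx":0,"ry":0,"rz":0,"grip":0.005},{"tx":0,"ty":0,"tz":-0.06,"rx":0,"ry":0,"rz":0,"grip":0.005},{"tx":0,"ty":0.01,"tz":-0.085,"rx":0,"ry":0,"rz":0,"grip":0.005},{"tx":0,"ty":0.025,"tz":-0.095,"rx":0,"ry":0,"rz":0.005,"grip":0.005},{"tx":0.002,"ty":0.05,"tz":-0.095,"rx":0,"ry":0,"rz":0.01,"grip":0.005},{"tx":0.005,"ty":0.08,"tz":-0.095,"rx":0,"ry":0,"rz":0.015,"grip":0.005},{"tx":0.008,"ty":0.11,"tz":-0.095,"rx":0,"ry":0,"rz":0.017,"grip":0.005}]' | head -2
python3 -m creep '[{"tx":0.001,"ty":0.03,"tz":0,"rx":0,"ry":0,"rz":0,"grip":0.005},{"tx":0.002,"ty":0.065,"tz":0,"rx":0,"ry":0,"rz":0,"grip":0.005},{"tx":0.003,"ty":0.1,"tz":0,"rx":0,"ry":0,"rz":0,"grip":0.005},{"tx":0.004,"ty":0.135,"tz":0,"rx":0,"ry":0,"rz":0,"grip":0.005},{"tx":0.005,"ty":0.17,"tz":0,"rx":0,"ry":0,"rz":0,"grip":0.005},{"tx":0.006,"ty":0.205,"tz":0,"rx":0,"ry":0,"rz":0,"grip":0.005},{"tx":0.006,"ty":0.24,"tz":0,"rx":0,"ry":0,"rz":0,"grip":0.005},{"tx":0.006,"ty":0.27,"tz":0,"rx":0,"ry":0,"rz":0,"grip":0.005}]' | head -2
python3 -m creep '[{"tx":0.001,"ty":0.025,"tz":0,"rx":0,"ry":0,"rz":0,"grip":0.005},{"tx":0.001,"ty":0.045,"tz":0,"rx":0,"ry":0,"rz":0,"grip":0.005},{"tx":0.001,"ty":0.06,"tz":0,"rx":0,"ry":0,"rz":0,"grip":0.005},{"tx":0.001,"ty":0.07,"tz":0,"rx":0,"ry":0,"rz":0,"grip":0.005},{"tx":0.001,"ty":0.072,"tz":0.01,"rx":0,"ry":0,"rz":0,"grip":0.005},{"tx":0.001,"ty":0.072,"tz":0.03,"rx":0,"ry":0,"rz":0,"grip":0.005},{"tx":0.001,"ty":0.072,"tz":0.045,"rx":0,"ry":0,"rz":0,"grip":0.005},{"tx":0.001,"ty":0.072,"tz":0.05,"rx":0,"ry":0,"rz":0,"grip":0.005}]' | head -3
python3 - <<'E'
from h import *
st(); f=grab("side"); a=f["img"][230:380,220:420]; cv2.imwrite("pics/L4.png",cv2.resize(a,(640,480),interpolation=2)); go(.4825-.075,.339,.0475,180)
E
```

```text
time_s: 5.67
tcp_pos: [0.4197, -0.0013, 0.1511]
time_s: 6.33
tcp_pos: [0.4133, 0.2701, 0.1508]
time_s: 7.0
tcp_pos: [0.4118, 0.3381, 0.0984]
ee_rot: [-0.001, 0.0, 1.0, -0.001]
7.0 [0.4118 0.3381 0.0984] 0.1613174990375702 49.996753334999084 [-0.8562 -0.3762 -1.6969]
t [0.0042 0.0009 0.0511] r [-0.0022 -0.0031 -0.0006] psi now 179.96344904085603
```

View pics/L4.png

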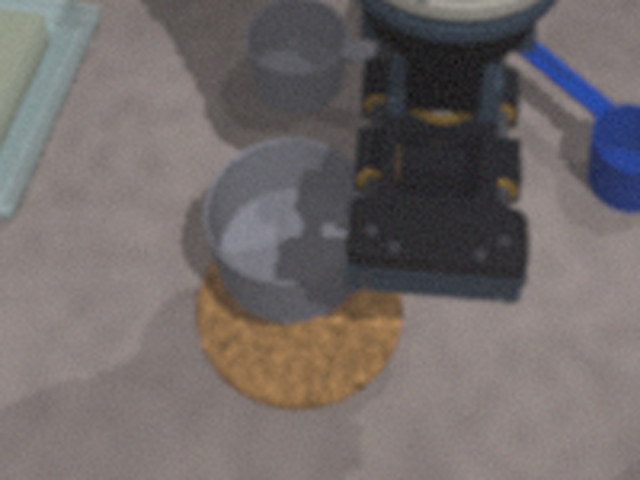

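Cup level over the mat. Lower gently.

```bash
python3 -m creep '[{"tx":0.003,"ty":0.001,"tz":0.015,"rx":0,"ry":0,"rz":0,"grip":0.005},{"tx":0.004,"ty":0.001,"tz":0.03,"rx":0,"ry":0,"rz":0,"grip":0.005},{"tx":0.004,"ty":0.001,"tz":0.04,"rx":0,"ry":0,"rz":0,"grip":0.005},{"tx":0.004,"ty":0.001,"tz":0.045,"rx":0,"ry":0,"rz":0,"grip":0.005},{"tx":0.004,"ty":0.001,"tz":0.048,"rx":0,"ry":0,"rz":0,"grip":0.005},{"tx":0.004,"ty":0.001,"tz":0.049,"rx":0,"ry":0,"rz":0,"grip":0.005},{"tx":0.004,"ty":0.001,"tz":0.05,"rx":0,"ry":0,"rz":0,"grip":0.005},{"tx":0.004,"ty":0.001,"tz":0.05,"rx":0,"ry":0,"rz":0,"grip":0.005}]' | head -4
python3 -m creep '[{"tx":0,"ty":0,"tz":0.0003,"rx":0,"ry":0,"rz":0,"grip":0.005},{"tx":0,"ty":0,"tz":0.0006,"rx":0,"ry":0,"rz":0,"grip":0.005},{"tx":0,"ty":0,"tz":0.0008,"rx":0,"ry":0,"rz":0,"grip":0.005},{"tx":0,"ty":0,"tz":0.001,"rx":0,"ry":0,"rz":0,"grip":0.005},{"tx":0,"ty":0,"tz":0.001,"rx":0,"ry":0,"rz":0,"grip":0.005},{"tx":0,"ty":0,"tz":0.001,"rx":0,"ry":0,"rz":0,"grip":0.005},{"tx":0,"ty":0,"tz":0.001,"rx":0,"ry":0,"rz":0,"grip":0.005},{"tx":0,"ty":0,"tz":0.001,"rx":0,"ry":0,"rz":0,"grip":0.005}]' | head -4
```

```text
time_s: 7.72
tcp_pos: [0.4092, 0.341, 0.0513]
ee_rot: [0.0, -0.0, 1.0, 0.0]
wrist_force: [0.4, 0.2, -1.6]
time_s: 8.38
tcp_pos: [0.4089, 0.3408, 0.0499]
ee_rot: [-0.0, -0.0, 1.0, -0.0]
wrist_force: [0.2, 0.2, -0.7]
```

```bash
python3 -m creep '[{"tx":0.001,"ty":-0.001,"tz":0.0005,"rx":0,"ry":0,"rz":0,"grip":0.005},{"tx":0.001,"ty":-0.001,"tz":0.001,"rx":0,"ry":0,"rz":0,"grip":0.005},{"tx":0.001,"ty":-0.001,"tz":0.0015,"rx":0,"ry":0,"rz":0,"grip":0.005},{"tx":0.001,"ty":-0.001,"tz":0.002,"rx":0,"ry":0,"rz":0,"grip":0.005},{"tx":0.001,"ty":-0.001,"tz":0.002,"rx":0,"ry":0,"rz":0,"grip":0.005},{"tx":0.001,"ty":-0.001,"tz":0.002,"rx":0,"ry":0,"rz":0,"grip":0.005},{"tx":0.001,"ty":-0.001,"tz":0.002,"rx":0,"ry":0,"rz":0,"grip":0.005},{"tx":0.001,"ty":-0.001,"tz":0.002,"rx":0,"ry":0,"rz":0,"grip":0.005}]' | head -4; python3 -c "
from h import *
s=st();print(s['ft_torque'])"
```

```text
time_s: 9.05
tcp_pos: [0.4078, 0.3399, 0.0479]
ee_rot: [-0.0, -0.0, 1.0, -0.0]
wrist_force: [0.5, -0.4, -1.0]
9.05 [0.4078 0.3399 0.0479] 0.16775237976859284 49.997520446777344 [ 0.4811 -0.4042 -1.0468]
[-0.0298  0.1322 -0.0026]
```

Down another 0.5 mm, then open and rise, taking a look before heading to the medium cup.

```bash
python3 -m creep '[{"tx":0,"ty":0,"tz":0.0003,"rx":0,"ry":0,"rz":0,"grip":0.005},{"tx":0,"ty":0,"tz":0.0006,"rx":0,"ry":0,"rz":0,"grip":0.005},{"tx":0,"ty":0,"tz":0.0008,"rx":0,"ry":0,"rz":0,"grip":0.005},{"tx":0,"ty":0,"tz":0.0008,"rx":0,"ry":0,"rz":0,"grip":0.018},{"tx":0,"ty":0,"tz":0.0008,"rx":0,"ry":0,"rz":0,"grip":0.025},{"tx":0,"ty":0,"tz":0.0008,"rx":0,"ry":0,"rz":0,"grip":0.035},{"tx":0,"ty":0,"tz":0.0008,"rx":0,"ry":0,"rz":0,"grip":0.04},{"tx":0,"ty":0,"tz":0.0008,"rx":0,"ry":0,"rz":0,"grip":0.045}]'
python3 - <<'E'
from h import *
st(); go(.54,.25,.23,170)
E
```

```text
time_s: 9.72
tcp_pos: [0.4079, 0.3399, 0.0471]
ee_rot: [0.0, -0.0, 1.0, 0.0]
wrist_force: [-0.4, 1.1, 0.6]
opening: 0.457
grasp_force: 0.0
9.7167 [0.4079 0.3399 0.0471] 0.4571193722111959 0.0 [-0.4365  1.1137  0.6078]
t [-0.1321 -0.0899 -0.1829] r [0.     0.0001 0.1747] psi now -179.99002411054144
```

```bash
python3 -m creep '[{"tx":0,"ty":0,"tz":-0.03,"rx":0,"ry":0,"rz":0,"grip":0.05},{"tx":0,"ty":0,"tz":-0.07,"rx":0,"ry":0,"rz":0,"grip":0.05},{"tx":0,"ty":0,"tz":-0.11,"rx":0,"ry":0,"rz":0,"grip":0.05},{"tx":-0.03,"ty":-0.02,"tz":-0.13,"rx":0,"ry":0,"rz":0.05,"grip":0.05},{"tx":-0.06,"ty":-0.04,"tz":-0.15,"rx":0,"ry":0,"rz":0.1,"grip":0.05},{"tx":-0.09,"ty":-0.06,"tz":-0.17,"rx":0,"ry":0,"rz":0.17,"grip":0.05},{"tx":-0.12,"ty":-0.08,"tz":-0.18,"rx":0,"ry":0,"rz":0.17,"grip":0.05},{"tx":-0.15,"ty":-0.09,"tz":-0.18,"rx":0,"ry":0,"rz":0.17,"grip":0.05}]' | head -2
python3 - <<'E'
from h import *
grab("wrist");f=grab("wrist");f=grab("wrist","M1");st()
print(proj(f,[[.4825,.339,.05],[.3825,.339,.05],[.503,.164,.045],[.408,.195,.045]]))
E
```

```text
time_s: 10.38
tcp_pos: [0.5602, 0.248, 0.2301]
10.5333 [0.5597 0.2487 0.227 ] 0.5490725975809334 0.0 [ 0.0627 -0.0869  0.4138]
[[390.3828 107.0272]
 [379.2592   4.9484]
 [241.1851 152.9378]
 [248.0652  59.7561]]
```

View pics/M1.png

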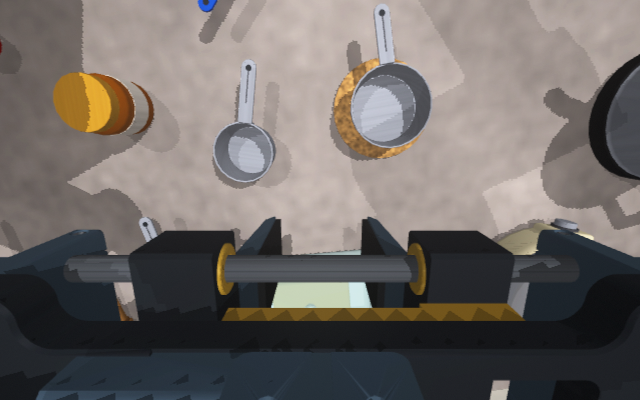

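M1: medium rim (244,152), tip (248,61); large on cork, rim (392,104), tip (382,5).

Run:
```python
from h import *
from scipy.optimize import least_squares
f=grab("wrist")
c,w=cup(f,(246,90),0,0); handle(w,(.503,.164))
c,w=cup(f,(380,30),0,0,z=.051); handle(w,(.4825,.339))
m=cv2.inRange(cv2.cvtColor(f["img"],cv2.COLOR_BGR2HSV),(8,60,60),(24,255,255))
c=np.vstack([c[:,0] for c in cv2.findContours(m[40:170,320:450],0,1)[0] if len(c)>40])+[320,40]
w=cast(f,c,.006)[:,:2]; w=w[np.hypot(*(w-[.4825,.339]).T)>.054]
r=least_squares(lambda p:np.hypot(*(w-p).T)-.06,[.48,.34],loss="soft_l1",f_scale=.001);print("mat",r.x,np.median(np.abs(r.fun)),len(w))
# large rim: extreme columns/rows of the blob below the handle
c,_=cup(f,(380,30),0,0); q=c[c[:,1]>80]; p=cast(f,q,.051)[:,:2]
k=np.hypot(*(p-[.4825,.339]).T); p=p[(k>.038)&(k<.052)]
r=least_squares(lambda a:np.hypot(*(p-a).T)-.045,[.48,.34],loss="soft_l1",f_scale=.001);print("L rim",r.x,np.median(np.abs(r.fun)))
```

```text
blob 4 [ 213   62   62  123 3870] [0.1289 0.0724]
angle 161.91419528294384 tip [0.4081 0.1967] centre [0.5032 0.1657] width 0.014543905316839377 grasp75 [0.4319 0.189 ]
blob 2 [ 351    7   81  144 6287] [0.1427 0.0879]
angle 180.2307014302626 tip [0.3827 0.3393] centre [0.4827 0.3397] width 0.01470373895768963 grasp75 [0.4077 0.3394]
mat [0.4817 0.3382] 0.0005644927101338265 199
blob 2 [ 351    7   81  144 6287] [0.1453 0.0895]
L rim [0.4805 0.3398] 0.0007205280441450156
```

```bash
python3 -c "
from h import *
go(.432,.189,.0417,162)"
```

```text
t [ 0.1139 -0.0809  0.1851] r [-0.0003 -0.0006  0.1431] psi now 170.19722796306743
```

```bash
python3 -m creep '[{"tx":0.03,"ty":-0.02,"tz":0,"rx":0,"ry":0,"rz":0.04,"grip":0.05},{"tx":0.06,"ty":-0.04,"tz":0.01,"rx":0,"ry":0,"rz":0.08,"grip":0.05},{"tx":0.09,"ty":-0.06,"tz":0.03,"rx":0,"ry":0,"rz":0.12,"grip":0.05},{"tx":0.11,"ty":-0.08,"tz":0.06,"rx":0,"ry":0,"rz":0.143,"grip":0.05},{"tx":0.114,"ty":-0.081,"tz":0.09,"rx":0,"ry":0,"rz":0.143,"grip":0.05},{"tx":0.114,"ty":-0.081,"tz":0.12,"rx":0,"ry":0,"rz":0.143,"grip":0.05},{"tx":0.114,"ty":-0.081,"tz":0.14,"rx":0,"ry":0,"rz":0.143,"grip":0.05},{"tx":0.114,"ty":-0.081,"tz":0.14,"rx":0,"ry":0,"rz":0.143,"grip":0.05}]' | head -2
python3 - <<'E'
from h import *
f=grab("wrist");f=grab("wrist","M2"); st(); go(.432,.189,.0417,162)
im=f["img"].astype(int); m=im[...,0]-im[...,2]>2
for v in (205,215,225,240): u=np.where(m[v,284:362])[0]+284; print(v,(u.min(),u.max()) if len(u) else 0)
E
```

```text
time_s: 11.25
tcp_pos: [0.4288, 0.1891, 0.0843]
11.35 [0.4309 0.1896 0.0873] 0.5476488857391849 0.0 [0.6532 0.7416 0.5792]
t [-0.0013 -0.0002  0.0456] r [-0.0009 -0.0014  0.0022] psi now 162.12667401661565
205 (np.int64(313), np.int64(331))
215 (np.int64(311), np.int64(333))
225 (np.int64(311), np.int64(332))
240 (np.int64(311), np.int64(332))
```

Medium handle is centred (col 322). Descend, grasp, lift.

```bash
python3 -m creep '[{"tx":-0.001,"ty":0,"tz":0.015,"rx":0,"ry":0,"rz":0,"grip":0.05},{"tx":-0.001,"ty":0,"tz":0.03,"rx":0,"ry":0,"rz":0,"grip":0.05},{"tx":-0.001,"ty":0,"tz":0.04,"rx":0,"ry":0,"rz":0,"grip":0.05},{"tx":-0.001,"ty":0,"tz":0.0455,"rx":0,"ry":0,"rz":0,"grip":0.05},{"tx":-0.001,"ty":0,"tz":0.0455,"rx":0,"ry":0,"rz":0,"grip":0.03},{"tx":-0.001,"ty":0,"tz":0.0455,"rx":0,"ry":0,"rz":0,"grip":0.022},{"tx":-0.001,"ty":0,"tz":0.0455,"rx":0,"ry":0,"rz":0,"grip":0.018},{"tx":-0.001,"ty":0,"tz":0.0455,"rx":0,"ry":0,"rz":0,"grip":0.01}]' 50 | head -2
python3 -m creep '[{"tx":0,"ty":0,"tz":0,"rx":0,"ry":0,"rz":0,"grip":0.005},{"tx":0,"ty":0,"tz":0,"rx":0,"ry":0,"rz":0,"grip":0.005},{"tx":0,"ty":0,"tz":0,"rx":0,"ry":0,"rz":0,"grip":0.005},{"tx":0,"ty":0,"tz":0,"rx":0,"ry":0,"rz":0,"grip":0.005},{"tx":0,"ty":0,"tz":0,"rx":0,"ry":0,"rz":0,"grip":0.005},{"tx":0,"ty":0,"tz":-0.01,"rx":0,"ry":0,"rz":0,"grip":0.005},{"tx":0,"ty":0,"tz":-0.03,"rx":0,"ry":0,"rz":0,"grip":0.005},{"tx":0,"ty":0,"tz":-0.06,"rx":0,"ry":0,"rz":0,"grip":0.005}]' 50
python3 - <<'E'
from h import *
st(); a=np.radians(135); go(.4826+.075*np.cos(a),.3398+.075*np.sin(a),.15,135)
E
```

```text
time_s: 12.02
tcp_pos: [0.4333, 0.1892, 0.0425]
time_s: 12.68
tcp_pos: [0.4315, 0.1885, 0.1007]
ee_rot: [-0.002, 0.156, 0.988, -0.001]
wrist_force: [-0.3, -0.1, -0.8]
opening: 0.165
grasp_force: 50.0
12.6833 [0.4315 0.1885 0.1007] 0.16463982551072684 49.99739348888397 [-0.2661 -0.0837 -0.7633]
t [ 0.0649  0.1937 -0.0496] r [-0.0032 -0.0028  0.4725] psi now 162.07179484892472
```

```bash
python3 -m creep '[{"tx":0.002,"ty":0.005,"tz":-0.02,"rx":0,"ry":0,"rz":0.01,"grip":0.005},{"tx":0.007,"ty":0.02,"tz":-0.04,"rx":0,"ry":0,"rz":0.06,"grip":0.005},{"tx":0.016,"ty":0.05,"tz":-0.05,"rx":0,"ry":0,"rz":0.14,"grip":0.005},{"tx":0.028,"ty":0.085,"tz":-0.05,"rx":0,"ry":0,"rz":0.22,"grip":0.005},{"tx":0.04,"ty":0.12,"tz":-0.05,"rx":0,"ry":0,"rz":0.3,"grip":0.005},{"tx":0.052,"ty":0.155,"tz":-0.05,"rx":0,"ry":0,"rz":0.38,"grip":0.005},{"tx":0.06,"ty":0.18,"tz":-0.05,"rx":0,"ry":0,"rz":0.44,"grip":0.005},{"tx":0.065,"ty":0.19,"tz":-0.05,"rx":0,"ry":0,"rz":0.47,"grip":0.005}]' | head -2
python3 - <<'E'
from h import *
grab("wrist");grab("wrist");st(); a=np.radians(135); go(.4826+.0745*np.cos(a),.3398+.0745*np.sin(a),.0515,135)
f=grab("side"); cv2.imwrite("pics/M3.png",cv2.resize(f["img"][220:380,220:420],(600,480),interpolation=2))
E
```

```text
time_s: 13.35
tcp_pos: [0.4293, 0.3932, 0.1514]
13.45 [0.4289 0.3915 0.1512] 0.16510577875257443 49.998008608818054 [-0.2477 -0.7064 -0.7417]
t [-0.0001  0.0014  0.0997] r [ 0.     -0.0002  0.0039] psi now 135.22446435272062
```

View pics/M3.png

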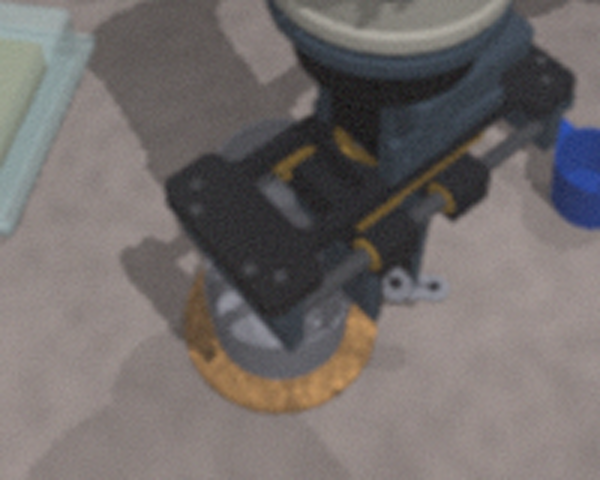

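Medium hangs above large; positions from kinematics agree. Lower.

```bash
python3 -m creep '[{"tx":0,"ty":0.001,"tz":0.015,"rx":0,"ry":0,"rz":0,"grip":0.005},{"tx":0,"ty":0.001,"tz":0.035,"rx":0,"ry":0,"rz":0,"grip":0.005},{"tx":0,"ty":0.001,"tz":0.055,"rx":0,"ry":0,"rz":0,"grip":0.005},{"tx":0,"ty":0.001,"tz":0.072,"rx":0,"ry":0,"rz":0,"grip":0.005},{"tx":0,"ty":0.001,"tz":0.084,"rx":0,"ry":0,"rz":0,"grip":0.005},{"tx":0,"ty":0.001,"tz":0.09,"rx":0,"ry":0,"rz":0,"grip":0.005},{"tx":0,"ty":0.001,"tz":0.094,"rx":0,"ry":0,"rz":0,"grip":0.005},{"tx":0,"ty":0.001,"tz":0.096,"rx":0,"ry":0,"rz":0,"grip":0.005}]' | head -4
python3 -m creep '[{"tx":0,"ty":0,"tz":0.0005,"rx":0,"ry":0,"rz":0,"grip":0.005},{"tx":0,"ty":0,"tz":0.001,"rx":0,"ry":0,"rz":0,"grip":0.005},{"tx":0,"ty":0,"tz":0.0015,"rx":0,"ry":0,"rz":0,"grip":0.005},{"tx":0,"ty":0,"tz":0.002,"rx":0,"ry":0,"rz":0,"grip":0.005},{"tx":0,"ty":0,"tz":0.0025,"rx":0,"ry":0,"rz":0,"grip":0.005},{"tx":0,"ty":0,"tz":0.003,"rx":0,"ry":0,"rz":0,"grip":0.005},{"tx":0,"ty":0,"tz":0.0035,"rx":0,"ry":0,"rz":0,"grip":0.005},{"tx":0,"ty":0,"tz":0.0035,"rx":0,"ry":0,"rz":0,"grip":0.005}]' | head -4
python3 -c "
from h import *
s=st();print(s['ft_torque']);go(.4826-.0527,.3398+.0527,.0515,135)"
```

```text
time_s: 14.17
tcp_pos: [0.4303, 0.3898, 0.0555]
ee_rot: [-0.0, 0.382, 0.924, -0.0]
wrist_force: [-0.3, 0.7, -1.4]
time_s: 14.83
tcp_pos: [0.4301, 0.3906, 0.0521]
ee_rot: [0.0, 0.381, 0.924, 0.0]
wrist_force: [-0.3, 0.8, -0.1]
14.8333 [0.4301 0.3906 0.0521] 0.16515323605734164 49.99779760837555 [-0.2703  0.8085 -0.0667]
[0.017  0.0045 0.0136]
t [0.0015 0.0012 0.0006] r [ 0.0001 -0.      0.0027] psi now 135.15526858412647
```

```bash
python3 -m creep '[{"tx":0,"ty":0,"tz":0.0002,"rx":0,"ry":0,"rz":0,"grip":0.005},{"tx":0,"ty":0,"tz":0.0004,"rx":0,"ry":0,"rz":0,"grip":0.005},{"tx":0,"ty":0,"tz":0.0004,"rx":0,"ry":0,"rz":0,"grip":0.016},{"tx":0,"ty":0,"tz":0.0004,"rx":0,"ry":0,"rz":0,"grip":0.022},{"tx":0,"ty":0,"tz":0.0004,"rx":0,"ry":0,"rz":0,"grip":0.03},{"tx":0,"ty":0,"tz":0.0004,"rx":0,"ry":0,"rz":0,"grip":0.035},{"tx":0,"ty":0,"tz":0.0004,"rx":0,"ry":0,"rz":0,"grip":0.035},{"tx":0,"ty":0,"tz":0.0004,"rx":0,"ry":0,"rz":0,"grip":0.035}]' | sed -n '2p;4,6p'
python3 -m creep '[{"tx":0,"ty":0,"tz":-0.02,"rx":0,"ry":0,"rz":0,"grip":0.035},{"tx":0,"ty":0,"tz":-0.06,"rx":0,"ry":0,"rz":0,"grip":0.035},{"tx":0,"ty":0,"tz":-0.1,"rx":0,"ry":0,"rz":0,"grip":0.04},{"tx":0,"ty":0,"tz":-0.14,"rx":0,"ry":0,"rz":0,"grip":0.05},{"tx":0,"ty":0,"tz":-0.17,"rx":0,"ry":0,"rz":0,"grip":0.05},{"tx":0,"ty":0,"tz":-0.175,"rx":0,"ry":0,"rz":-0.12,"grip":0.05},{"tx":0,"ty":0,"tz":-0.175,"rx":0,"ry":0,"rz":-0.24,"grip":0.05},{"tx":0,"ty":0,"tz":-0.175,"rx":0,"ry":0,"rz":-0.36,"grip":0.05}]' | head -2
python3 -c "
from h import *
st();go(.62,.2,.23,180)"
```

```text
tcp_pos: [0.4301, 0.3904, 0.0516]
wrist_force: [-0.4, -0.9, 0.5]
opening: 0.381
grasp_force: 0.0
time_s: 16.17
tcp_pos: [0.4304, 0.3906, 0.2277]
16.1667 [0.4304 0.3906 0.2277] 0.5471594924080216 0.0 [ 0.3815 -0.2602  0.2137]
t [-0.2506 -0.0975 -0.0022] r [ 0.0013  0.0012 -0.417 ] psi now 156.10757317175012
```

```bash
python3 -m creep '[{"tx":-0.33,"ty":-0.127,"tz":0,"rx":0,"ry":0,"rz":-0.12,"grip":0.05},{"tx":-0.33,"ty":-0.127,"tz":0,"rx":0,"ry":0,"rz":-0.24,"grip":0.05},{"tx":-0.33,"ty":-0.127,"tz":0,"rx":0,"ry":0,"rz":-0.36,"grip":0.05},{"tx":-0.33,"ty":-0.127,"tz":0,"rx":0,"ry":0,"rz":-0.417,"grip":0.05},{"tx":-0.33,"ty":-0.127,"tz":0,"rx":0,"ry":0,"rz":-0.417,"grip":0.05},{"tx":-0.33,"ty":-0.127,"tz":0,"rx":0,"ry":0,"rz":-0.417,"grip":0.05},{"tx":-0.33,"ty":-0.127,"tz":0,"rx":0,"ry":0,"rz":-0.417,"grip":0.05},{"tx":-0.33,"ty":-0.127,"tz":0,"rx":0,"ry":0,"rz":-0.417,"grip":0.05}]' | head -2
python3 - <<'E'
from h import *
grab("wrist");grab("wrist");f=grab("wrist","S1");st()
print(proj(f,[[.4828,.338,.055],[.655,.035,.045],[.558,.027,.045],[.522,-.212,.046]]))
E
```

```text
time_s: 16.83
tcp_pos: [0.6581, 0.1596, 0.2267]
16.9833 [0.6586 0.1589 0.2261] 0.5466651974778766 0.0 [-1.6563  1.6334  0.3161]
[[500.0419  17.3316]
 [219.0494 186.8231]
 [203.27   100.7328]
 [-22.7997  67.667 ]]
```

View pics/S1.png

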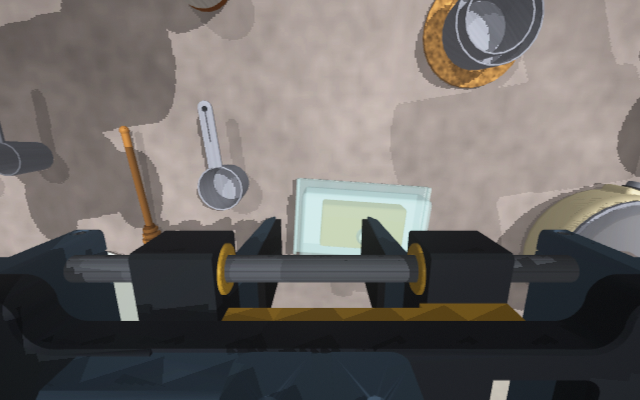

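S1: medium sits inside large (500,20) on the cork; small cup rim (222,187), handle tip (204,103); dipper (135,180) about 80 mm aside.

Run:
```python
from h import *
f=grab("wrist")
c,w=cup(f,(212,145),0,0); handle(w,(.655,.035))
print(cast(f,[(125,128),(148,235)],.01))
go(.58,.029,.0417,184)
```

```text
blob 2 [ 195  103   52  109 2765] [0.1234 0.0609]
angle 184.16455546329976 tip [0.5583 0.0281] centre [0.658  0.0354] width 0.015194757043251322 grasp75 [0.5832 0.0299]
[[ 0.5838 -0.0855  0.01  ]
 [ 0.7257 -0.079   0.01  ]]
t [ 0.0762 -0.132   0.1845] r [ 0.     -0.0007 -0.0776] psi now 179.55497694573356
```

```bash
python3 -m creep '[{"tx":0.02,"ty":-0.035,"tz":0,"rx":0,"ry":0,"rz":-0.04,"grip":0.05},{"tx":0.04,"ty":-0.07,"tz":0.01,"rx":0,"ry":0,"rz":-0.08,"grip":0.05},{"tx":0.06,"ty":-0.105,"tz":0.02,"rx":0,"ry":0,"rz":-0.08,"grip":0.05},{"tx":0.073,"ty":-0.13,"tz":0.04,"rx":0,"ry":0,"rz":-0.08,"grip":0.05},{"tx":0.073,"ty":-0.131,"tz":0.075,"rx":0,"ry":0,"rz":-0.08,"grip":0.05},{"tx":0.073,"ty":-0.131,"tz":0.11,"rx":0,"ry":0,"rz":-0.08,"grip":0.05},{"tx":0.073,"ty":-0.131,"tz":0.14,"rx":0,"ry":0,"rz":-0.08,"grip":0.05},{"tx":0.073,"ty":-0.131,"tz":0.14,"rx":0,"ry":0,"rz":-0.08,"grip":0.05}]' | head -2
python3 - <<'E'
from h import *
f=grab("wrist");f=grab("wrist"); st(); go(.583,.03,.0417,184.2)
im=f["img"].astype(int); m=im[...,0]-im[...,2]>2
for v in (205,215,225,240): u=np.where(m[v,284:362])[0]+284; print(v,(u.min(),u.max()) if len(u) else 0)
E
```

```text
time_s: 17.7
tcp_pos: [0.5795, 0.032, 0.0822]
17.8 [0.5825 0.0318 0.087 ] 0.5459108734673608 0.0 [-0.0843  0.6799  0.9782]
t [-0.0004 -0.0018  0.0453] r [ 0.0003 -0.0017  0.002 ] psi now -175.68462011834538
205 (np.int64(308), np.int64(327))
215 (np.int64(307), np.int64(328))
225 (np.int64(307), np.int64(328))
240 (np.int64(307), np.int64(328))
```

```bash
python3 -m creep '[{"tx":0,"ty":-0.002,"tz":0.015,"rx":0,"ry":0,"rz":0,"grip":0.05},{"tx":0,"ty":-0.002,"tz":0.03,"rx":0,"ry":0,"rz":0,"grip":0.05},{"tx":0,"ty":-0.002,"tz":0.04,"rx":0,"ry":0,"rz":0,"grip":0.05},{"tx":0,"ty":-0.002,"tz":0.0455,"rx":0,"ry":0,"rz":0,"grip":0.05},{"tx":0,"ty":-0.002,"tz":0.0455,"rx":0,"ry":0,"rz":0,"grip":0.03},{"tx":0,"ty":-0.002,"tz":0.0455,"rx":0,"ry":0,"rz":0,"grip":0.022},{"tx":0,"ty":-0.002,"tz":0.0455,"rx":0,"ry":0,"rz":0,"grip":0.018},{"tx":0,"ty":-0.002,"tz":0.0455,"rx":0,"ry":0,"rz":0,"grip":0.01}]' 50 | head -2
python3 -m creep '[{"tx":0,"ty":0,"tz":0,"rx":0,"ry":0,"rz":0,"grip":0.005},{"tx":0,"ty":0,"tz":0,"rx":0,"ry":0,"rz":0,"grip":0.005},{"tx":0,"ty":0,"tz":0,"rx":0,"ry":0,"rz":0,"grip":0.005},{"tx":0,"ty":0,"tz":0,"rx":0,"ry":0,"rz":0,"grip":0.005},{"tx":0,"ty":0,"tz":0,"rx":0,"ry":0,"rz":0,"grip":0.005},{"tx":0,"ty":0,"tz":-0.01,"rx":0,"ry":0,"rz":0,"grip":0.005},{"tx":0,"ty":0,"tz":-0.03,"rx":0,"ry":0,"rz":0,"grip":0.005},{"tx":0,"ty":0,"tz":-0.06,"rx":0,"ry":0,"rz":0,"grip":0.005}]' 50 | sed -n '1,2p;4,6p'
python3 - <<'E'
from h import *
st(); a=np.radians(225); go(.4828+.075*np.cos(a),.338+.075*np.sin(a),.16,225)
E
```

```text
time_s: 18.47
tcp_pos: [0.5839, 0.0289, 0.0421]
time_s: 19.13
tcp_pos: [0.5819, 0.029, 0.1005]
wrist_force: [0.3, -0.5, -0.3]
opening: 0.161
grasp_force: 50.0
19.1333 [0.5819 0.029  0.1005] 0.16060754374457312 49.98490512371063 [ 0.2797 -0.4515 -0.3167]
t [ 0.133   0.2666 -0.0588] r [ 0.002  -0.0037 -0.7112] psi now -175.7508510121186
```

```bash
python3 -m creep '[{"tx":0,"ty":0,"tz":-0.02,"rx":0,"ry":0,"rz":0,"grip":0.005},{"tx":0.003,"ty":0.006,"tz":-0.04,"rx":0,"ry":0,"rz":-0.03,"grip":0.005},{"tx":0.01,"ty":0.02,"tz":-0.055,"rx":0,"ry":0,"rz":-0.09,"grip":0.005},{"tx":0.023,"ty":0.045,"tz":-0.06,"rx":0,"ry":0,"rz":-0.16,"grip":0.005},{"tx":0.038,"ty":0.075,"tz":-0.06,"rx":0,"ry":0,"rz":-0.23,"grip":0.005},{"tx":0.053,"ty":0.105,"tz":-0.06,"rx":0,"ry":0,"rz":-0.3,"grip":0.005},{"tx":0.066,"ty":0.132,"tz":-0.06,"rx":0,"ry":0,"rz":-0.37,"grip":0.005},{"tx":0.078,"ty":0.155,"tz":-0.06,"rx":0,"ry":0,"rz":-0.44,"grip":0.005}]' | head -2
python3 - <<'E'
from h import *
grab("wrist");st(); a=np.radians(225); go(.4828+.075*np.cos(a),.338+.075*np.sin(a),.16,225)
E
```

```text
time_s: 19.8
tcp_pos: [0.4929, 0.1792, 0.1619]
19.85 [0.4905 0.1819 0.1618] 0.16422076032717095 49.984188079833984 [-3.4771  3.2573  0.0035]
t [0.0009 0.1196 0.002 ] r [ 0.0018 -0.0005 -0.2605] psi now -149.9226625858116
```

```bash
python3 -m creep '[{"tx":0,"ty":0.01,"tz":0,"rx":0,"ry":0,"rz":-0.03,"grip":0.005},{"tx":0,"ty":0.03,"tz":0,"rx":0,"ry":0,"rz":-0.08,"grip":0.005},{"tx":0,"ty":0.055,"tz":0,"rx":0,"ry":0,"rz":-0.14,"grip":0.005},{"tx":0,"ty":0.08,"tz":0,"rx":0,"ry":0,"rz":-0.2,"grip":0.005},{"tx":0,"ty":0.1,"tz":0,"rx":0,"ry":0,"rz":-0.24,"grip":0.005},{"tx":0,"ty":0.112,"tz":0,"rx":0,"ry":0,"rz":-0.26,"grip":0.005},{"tx":0,"ty":0.117,"tz":0,"rx":0,"ry":0,"rz":-0.26,"grip":0.005},{"tx":0,"ty":0.117,"tz":0,"rx":0,"ry":0,"rz":-0.26,"grip":0.005}]' | head -2
python3 - <<'E'
from h import *
grab("wrist");grab("wrist");f=grab("wrist");st(); a=np.radians(225); go(.4828+.075*np.cos(a),.338+.075*np.sin(a),.0555,225)
f=grab("scene"); cv2.imwrite("pics/S3.png",cv2.resize(f["img"][90:190,350:470],(720,600),interpolation=2))
E
```

```text
time_s: 20.52
tcp_pos: [0.4365, 0.2799, 0.1614]
20.6667 [0.4372 0.2788 0.1613] 0.1694250741152462 49.98487651348114 [-0.2172  0.6867 -1.0581]
t [0.001  0.0096 0.1058] r [-0.0003 -0.     -0.0127] psi now -135.72573226740886
```

View pics/S3.png

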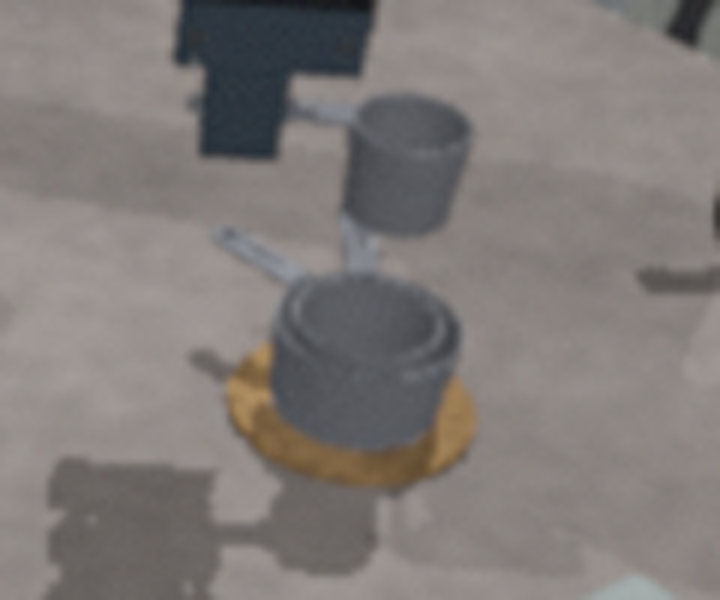

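S3: medium nested flat in large; small hangs level above. Lower it.

```bash
python3 -m creep '[{"tx":0.001,"ty":0.005,"tz":0,"rx":0,"ry":0,"rz":-0.013,"grip":0.005},{"tx":0.001,"ty":0.01,"tz":0.015,"rx":0,"ry":0,"rz":-0.013,"grip":0.005},{"tx":0.001,"ty":0.01,"tz":0.035,"rx":0,"ry":0,"rz":-0.013,"grip":0.005},{"tx":0.001,"ty":0.01,"tz":0.06,"rx":0,"ry":0,"rz":-0.013,"grip":0.005},{"tx":0.001,"ty":0.01,"tz":0.08,"rx":0,"ry":0,"rz":-0.013,"grip":0.005},{"tx":0.001,"ty":0.01,"tz":0.093,"rx":0,"ry":0,"rz":-0.013,"grip":0.005},{"tx":0.001,"ty":0.01,"tz":0.1,"rx":0,"ry":0,"rz":-0.013,"grip":0.005},{"tx":0.001,"ty":0.01,"tz":0.102,"rx":0,"ry":0,"rz":-0.013,"grip":0.005}]' | head -4
python3 -m creep '[{"tx":0,"ty":0,"tz":0.0005,"rx":0,"ry":0,"rz":0,"grip":0.005},{"tx":0,"ty":0,"tz":0.001,"rx":0,"ry":0,"rz":0,"grip":0.005},{"tx":0,"ty":0,"tz":0.0015,"rx":0,"ry":0,"rz":0,"grip":0.005},{"tx":0,"ty":0,"tz":0.002,"rx":0,"ry":0,"rz":0,"grip":0.005},{"tx":0,"ty":0,"tz":0.0025,"rx":0,"ry":0,"rz":0,"grip":0.005},{"tx":0,"ty":0,"tz":0.003,"rx":0,"ry":0,"rz":0,"grip":0.005},{"tx":0,"ty":0,"tz":0.003,"rx":0,"ry":0,"rz":0,"grip":0.005},{"tx":0,"ty":0,"tz":0.003,"rx":0,"ry":0,"rz":0,"grip":0.005}]' | head -4
python3 -c "
from h import *
s=st();print(s['ft_torque']);go(.4828-.053,.338-.053,.0557,225)"
```

```text
time_s: 21.38
tcp_pos: [0.4284, 0.2856, 0.0583]
ee_rot: [-0.001, -0.383, 0.924, -0.0]
wrist_force: [-0.0, -0.6, -0.9]
time_s: 22.05
tcp_pos: [0.4289, 0.286, 0.0563]
ee_rot: [0.0, -0.384, 0.924, -0.0]
wrist_force: [0.2, -0.4, 0.3]
22.05 [0.4289 0.286  0.0563] 0.16313000389323234 49.98496949672699 [ 0.1559 -0.4165  0.2608]
[ 0.0552  0.0791 -0.0161]
t [ 0.0001 -0.0014  0.0006] r [-0.      0.      0.0019] psi now -134.8938645551418
```

```bash
python3 -m creep '[{"tx":0,"ty":0,"tz":0.0002,"rx":0,"ry":0,"rz":0,"grip":0.005},{"tx":0,"ty":0,"tz":0.0005,"rx":0,"ry":0,"rz":0,"grip":0.005},{"tx":0,"ty":0,"tz":0.0005,"rx":0,"ry":0,"rz":0,"grip":0.016},{"tx":0,"ty":0,"tz":0.0005,"rx":0,"ry":0,"rz":0,"grip":0.022},{"tx":0,"ty":0,"tz":0.0005,"rx":0,"ry":0,"rz":0,"grip":0.03},{"tx":0,"ty":0,"tz":0.0005,"rx":0,"ry":0,"rz":0,"grip":0.035},{"tx":0,"ty":0,"tz":0.0005,"rx":0,"ry":0,"rz":0,"grip":0.035},{"tx":0,"ty":0,"tz":0.0005,"rx":0,"ry":0,"rz":0,"grip":0.035}]' | sed -n '2p;4,6p'
python3 -m creep '[{"tx":0,"ty":0,"tz":-0.02,"rx":0,"ry":0,"rz":0,"grip":0.035},{"tx":0,"ty":0,"tz":-0.06,"rx":0,"ry":0,"rz":0,"grip":0.035},{"tx":0,"ty":0,"tz":-0.1,"rx":0,"ry":0,"rz":0,"grip":0.04},{"tx":0,"ty":0,"tz":-0.14,"rx":0,"ry":0,"rz":0,"grip":0.05},{"tx":0,"ty":0,"tz":-0.17,"rx":0,"ry":0,"rz":0.12,"grip":0.05},{"tx":0,"ty":0,"tz":-0.17,"rx":0,"ry":0,"rz":0.24,"grip":0.05},{"tx":0,"ty":0,"tz":-0.17,"rx":0,"ry":0,"rz":0.36,"grip":0.05},{"tx":0,"ty":0,"tz":-0.17,"rx":0,"ry":0,"rz":0.48,"grip":0.05}]' | head -2
python3 -c "
from h import *
grab('wrist');st();go(.62,-.17,.23,183)"
```

```text
tcp_pos: [0.4289, 0.286, 0.0557]
wrist_force: [0.3, -0.0, 0.1]
opening: 0.383
grasp_force: 0.0
time_s: 23.38
tcp_pos: [0.4289, 0.2861, 0.2264]
23.4333 [0.4288 0.286  0.226 ] 0.546663870702478 0.0 [-0.5083  0.3877 -0.2471]
t [-0.0522 -0.4917 -0.004 ] r [0.0002 0.0005 0.2388] psi now -163.31593905976152
```

```bash
python3 -m creep '[{"tx":-0.033,"ty":-0.31,"tz":0,"rx":0,"ry":0,"rz":0.12,"grip":0.05},{"tx":-0.033,"ty":-0.31,"tz":0,"rx":0,"ry":0,"rz":0.24,"grip":0.05},{"tx":-0.033,"ty":-0.31,"tz":0,"rx":0,"ry":0,"rz":0.24,"grip":0.05},{"tx":-0.033,"ty":-0.31,"tz":0,"rx":0,"ry":0,"rz":0.24,"grip":0.05},{"tx":-0.033,"ty":-0.31,"tz":0,"rx":0,"ry":0,"rz":0.24,"grip":0.05},{"tx":-0.033,"ty":-0.31,"tz":0,"rx":0,"ry":0,"rz":0.24,"grip":0.05},{"tx":-0.033,"ty":-0.31,"tz":0,"rx":0,"ry":0,"rz":0.24,"grip":0.05},{"tx":-0.033,"ty":-0.31,"tz":0,"rx":0,"ry":0,"rz":0.24,"grip":0.05}]' | head -2
python3 -c "
from h import *
go(.62,-.17,.23,183)"
```

```text
time_s: 24.1
tcp_pos: [0.5555, -0.0036, 0.2256]
t [-0.053  -0.1704 -0.0042] r [-0.001   0.0006  0.0161] psi now -176.0802946902809
```

```bash
python3 -m creep '[{"tx":-0.063,"ty":-0.17,"tz":0,"rx":0,"ry":0,"rz":0,"grip":0.05},{"tx":-0.063,"ty":-0.17,"tz":0,"rx":0,"ry":0,"rz":0,"grip":0.05},{"tx":-0.063,"ty":-0.17,"tz":0,"rx":0,"ry":0,"rz":0,"grip":0.05},{"tx":-0.063,"ty":-0.17,"tz":0,"rx":0,"ry":0,"rz":0,"grip":0.05},{"tx":-0.063,"ty":-0.17,"tz":0,"rx":0,"ry":0,"rz":0,"grip":0.05},{"tx":-0.063,"ty":-0.17,"tz":0,"rx":0,"ry":0,"rz":0,"grip":0.05},{"tx":-0.063,"ty":-0.17,"tz":0,"rx":0,"ry":0,"rz":0,"grip":0.05},{"tx":-0.063,"ty":-0.17,"tz":0,"rx":0,"ry":0,"rz":0,"grip":0.05}]' | head -2
python3 - <<'E'
from h import *
grab("wrist");f=grab("wrist","T1");st()
p=proj(f,[[.62,-.207,.045],[.56,-.211,.047]]).round().astype(int); print(p)
c,w=cup(f,tuple(p[1]),0,0); handle(w,(.62,-.207))
go(.548,-.211,.0417,183)
E
```

```text
time_s: 24.77
tcp_pos: [0.6278, -0.164, 0.2254]
24.8667 [ 0.628  -0.1636  0.2258] 0.5465185125277164 0.0 [-0.5368 -0.0893  0.2364]
[[285 182]
 [283 129]]
blob 10 [ 263   91   35  106 1947] [0.1176 0.0395]
angle 179.84013554264112 tip [ 0.5197 -0.2129] centre [ 0.6197 -0.2131] width 0.014658469385000162 grasp75 [ 0.5447 -0.2129]
t [ 0.083  -0.0418  0.1841] r [ 0.0003 -0.0003  0.0168] psi now -176.03737436193552
```

View pics/T1.png

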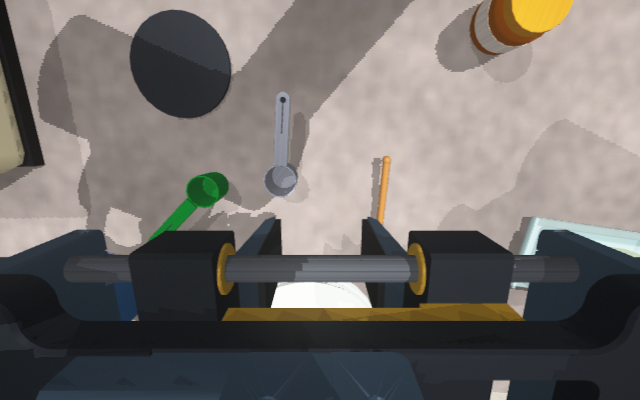

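T1: steel tiny cup rim (281,180), tip (283,92); green look-alike (207,190) to the side, dipper (386,190). Approach.

```bash
python3 -m creep '[{"tx":0.03,"ty":-0.015,"tz":0,"rx":0,"ry":0,"rz":0.03,"grip":0.05},{"tx":0.06,"ty":-0.03,"tz":0.01,"rx":0,"ry":0,"rz":0.068,"grip":0.05},{"tx":0.0865,"ty":-0.0435,"tz":0.03,"rx":0,"ry":0,"rz":0.068,"grip":0.05},{"tx":0.0865,"ty":-0.0435,"tz":0.06,"rx":0,"ry":0,"rz":0.068,"grip":0.05},{"tx":0.0865,"ty":-0.0435,"tz":0.09,"rx":0,"ry":0,"rz":0.068,"grip":0.05},{"tx":0.0865,"ty":-0.0435,"tz":0.12,"rx":0,"ry":0,"rz":0.068,"grip":0.05},{"tx":0.0865,"ty":-0.0435,"tz":0.138,"rx":0,"ry":0,"rz":0.068,"grip":0.05},{"tx":0.0865,"ty":-0.0435,"tz":0.138,"rx":0,"ry":0,"rz":0.068,"grip":0.05}]' | head -2
python3 - <<'E'
from h import *
f=grab("wrist");f=grab("wrist"); st(); go(.545,-.2129,.0417,180)
im=f["img"].astype(int); m=im[...,0]-im[...,2]>2
for v in (205,215,225,240): u=np.where(m[v,284:362])[0]+284; print(v,(u.min(),u.max()) if len(u) else 0)
E
```

```text
time_s: 25.53
tcp_pos: [0.5429, -0.2122, 0.0846]
25.6333 [ 0.5449 -0.2133  0.0881] 0.5456430974459495 0.0 [ 0.416  -0.1739 -0.424 ]
t [-0.0001  0.0004  0.0464] r [ 0.0003 -0.0005  0.0004] psi now -179.97692978025205
205 (np.int64(311), np.int64(331))
215 (np.int64(310), np.int64(332))
225 (np.int64(310), np.int64(331))
240 (np.int64(311), np.int64(331))
```

```bash
python3 -m creep '[{"tx":0,"ty":0,"tz":0.015,"rx":0,"ry":0,"rz":0,"grip":0.05},{"tx":0,"ty":0,"tz":0.03,"rx":0,"ry":0,"rz":0,"grip":0.05},{"tx":0,"ty":0,"tz":0.04,"rx":0,"ry":0,"rz":0,"grip":0.05},{"tx":0,"ty":0,"tz":0.0465,"rx":0,"ry":0,"rz":0,"grip":0.05},{"tx":0,"ty":0,"tz":0.0465,"rx":0,"ry":0,"rz":0,"grip":0.03},{"tx":0,"ty":0,"tz":0.0465,"rx":0,"ry":0,"rz":0,"grip":0.022},{"tx":0,"ty":0,"tz":0.0465,"rx":0,"ry":0,"rz":0,"grip":0.018},{"tx":0,"ty":0,"tz":0.0465,"rx":0,"ry":0,"rz":0,"grip":0.01}]' 50 | head -2
python3 -m creep '[{"tx":0,"ty":0,"tz":0,"rx":0,"ry":0,"rz":0,"grip":0.005},{"tx":0,"ty":0,"tz":0,"rx":0,"ry":0,"rz":0,"grip":0.005},{"tx":0,"ty":0,"tz":0,"rx":0,"ry":0,"rz":0,"grip":0.005},{"tx":0,"ty":0,"tz":0,"rx":0,"ry":0,"rz":0,"grip":0.005},{"tx":0,"ty":0,"tz":0,"rx":0,"ry":0,"rz":0,"grip":0.005},{"tx":0,"ty":0,"tz":-0.02,"rx":0,"ry":0,"rz":0,"grip":0.005},{"tx":0,"ty":0,"tz":-0.055,"rx":0,"ry":0,"rz":0,"grip":0.005},{"tx":0,"ty":0,"tz":-0.09,"rx":0,"ry":0,"rz":0,"grip":0.005}]' 50 | sed -n '1,2p;4,6p'
python3 - <<'E'
from h import *
st(); go(.4825,.264,.17,270)
E
```

```text
time_s: 26.3
tcp_pos: [0.5454, -0.2142, 0.042]
time_s: 26.97
tcp_pos: [0.544, -0.2136, 0.1313]
wrist_force: [0.5, -0.6, -0.3]
opening: 0.163
grasp_force: 50.0
26.9667 [ 0.544  -0.2136  0.1313] 0.1630693702054793 49.985108971595764 [ 0.5228 -0.6428 -0.3037]
t [ 0.062   0.4776 -0.0378] r [ 0.0032 -0.001  -1.5716] psi now 179.95397654730743
```

```bash
python3 -m creep '[{"tx":0,"ty":0.005,"tz":-0.02,"rx":0,"ry":0,"rz":-0.03,"grip":0.005},{"tx":0.003,"ty":0.02,"tz":-0.035,"rx":0,"ry":0,"rz":-0.1,"grip":0.005},{"tx":0.006,"ty":0.045,"tz":-0.038,"rx":0,"ry":0,"rz":-0.2,"grip":0.005},{"tx":0.01,"ty":0.075,"tz":-0.038,"rx":0,"ry":0,"rz":-0.3,"grip":0.005},{"tx":0.014,"ty":0.11,"tz":-0.038,"rx":0,"ry":0,"rz":-0.4,"grip":0.005},{"tx":0.018,"ty":0.145,"tz":-0.038,"rx":0,"ry":0,"rz":-0.5,"grip":0.005},{"tx":0.022,"ty":0.18,"tz":-0.038,"rx":0,"ry":0,"rz":-0.6,"grip":0.005},{"tx":0.027,"ty":0.215,"tz":-0.038,"rx":0,"ry":0,"rz":-0.7,"grip":0.005}]' | head -2
python3 -c "
from h import *
grab('wrist');st(); go(.4825,.264,.17,270)"
```

```text
time_s: 27.63
tcp_pos: [0.5177, 0.0025, 0.1692]
27.6833 [0.5161 0.0076 0.1691] 0.16488120713641014 49.98498558998108 [-2.39    6.0275 -1.2781]
t [-0.1425  0.2158 -0.0003] r [ 0.0022  0.0013 -0.8568] psi now -139.09323504270247
```

```bash
python3 -m creep '[{"tx":-0.008,"ty":0.012,"tz":0,"rx":0,"ry":0,"rz":-0.08,"grip":0.005},{"tx":-0.022,"ty":0.033,"tz":0,"rx":0,"ry":0,"rz":-0.18,"grip":0.005},{"tx":-0.04,"ty":0.06,"tz":0,"rx":0,"ry":0,"rz":-0.28,"grip":0.005},{"tx":-0.058,"ty":0.088,"tz":0,"rx":0,"ry":0,"rz":-0.38,"grip":0.005},{"tx":-0.076,"ty":0.116,"tz":0,"rx":0,"ry":0,"rz":-0.48,"grip":0.005},{"tx":-0.094,"ty":0.143,"tz":0,"rx":0,"ry":0,"rz":-0.58,"grip":0.005},{"tx":-0.112,"ty":0.17,"tz":0,"rx":0,"ry":0,"rz":-0.68,"grip":0.005},{"tx":-0.126,"ty":0.191,"tz":0,"rx":0,"ry":0,"rz":-0.77,"grip":0.005}]' | head -2
python3 -c "
from h import *
grab('wrist');grab('wrist');grab('wrist');st(); go(.4825,.264,.17,270)"
```

```text
time_s: 28.35
tcp_pos: [0.491, 0.2304, 0.1692]
28.5 [0.4912 0.2297 0.1691] 0.16335719823101189 49.984660148620605 [-0.7176 -1.3799 -0.7723]
t [-0.0333  0.012  -0.0009] r [ 0.0002  0.     -0.0988] psi now -95.66147574478696
```

```bash
python3 -m creep '[{"tx":-0.006,"ty":0.002,"tz":0,"rx":0,"ry":0,"rz":-0.02,"grip":0.005},{"tx":-0.016,"ty":0.006,"tz":0,"rx":0,"ry":0,"rz":-0.05,"grip":0.005},{"tx":-0.026,"ty":0.01,"tz":0,"rx":0,"ry":0,"rz":-0.08,"grip":0.005},{"tx":-0.032,"ty":0.012,"tz":0,"rx":0,"ry":0,"rz":-0.095,"grip":0.005},{"tx":-0.033,"ty":0.012,"tz":0,"rx":0,"ry":0,"rz":-0.099,"grip":0.005},{"tx":-0.033,"ty":0.012,"tz":0,"rx":0,"ry":0,"rz":-0.099,"grip":0.005},{"tx":-0.033,"ty":0.012,"tz":0.01,"rx":0,"ry":0,"rz":-0.099,"grip":0.005},{"tx":-0.033,"ty":0.012,"tz":0.02,"rx":0,"ry":0,"rz":-0.099,"grip":0.005}]' | head -2
python3 - <<'E'
from h import *
grab('wrist');grab('wrist');st(); go(.4822,.264,.0597,270)
f=grab("scene"); cv2.imwrite("pics/T3.png",cv2.resize(f["img"][90:190,350:470],(720,600),interpolation=2))
E
```

```text
time_s: 29.17
tcp_pos: [0.4834, 0.2621, 0.1487]
29.2667 [0.482  0.2615 0.1472] 0.16570014805020816 49.98493194580078 [-0.2709  0.3481 -0.5272]
t [-0.0026 -0.0004  0.0874] r [ 0.0029 -0.0013 -0.0032] psi now -90.18210179673419
```

View pics/T3.png

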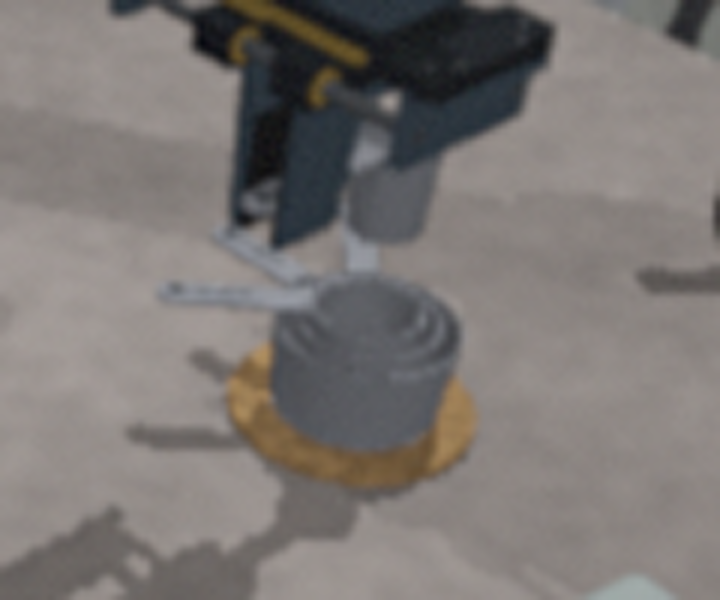

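T3: small sits flat in the nest; tiny hangs above. Lower.

```bash
python3 -m creep '[{"tx":-0.002,"ty":0,"tz":0.01,"rx":0,"ry":0,"rz":0,"grip":0.005},{"tx":-0.003,"ty":0,"tz":0.025,"rx":0,"ry":0,"rz":0,"grip":0.005},{"tx":-0.003,"ty":0,"tz":0.04,"rx":0,"ry":0,"rz":0,"grip":0.005},{"tx":-0.003,"ty":0,"tz":0.055,"rx":0,"ry":0,"rz":0,"grip":0.005},{"tx":-0.003,"ty":0,"tz":0.068,"rx":0,"ry":0,"rz":0,"grip":0.005},{"tx":-0.003,"ty":0,"tz":0.077,"rx":0,"ry":0,"rz":0,"grip":0.005},{"tx":-0.003,"ty":0,"tz":0.082,"rx":0,"ry":0,"rz":0,"grip":0.005},{"tx":-0.003,"ty":0,"tz":0.084,"rx":0,"ry":0,"rz":0,"grip":0.005}]' | head -4
python3 -m creep '[{"tx":0,"ty":0,"tz":0.0005,"rx":0,"ry":0,"rz":0,"grip":0.005},{"tx":0,"ty":0,"tz":0.001,"rx":0,"ry":0,"rz":0,"grip":0.005},{"tx":0,"ty":0,"tz":0.0015,"rx":0,"ry":0,"rz":0,"grip":0.005},{"tx":0,"ty":0,"tz":0.002,"rx":0,"ry":0,"rz":0,"grip":0.005},{"tx":0,"ty":0,"tz":0.0025,"rx":0,"ry":0,"rz":0,"grip":0.005},{"tx":0,"ty":0,"tz":0.003,"rx":0,"ry":0,"rz":0,"grip":0.005},{"tx":0,"ty":0,"tz":0.003,"rx":0,"ry":0,"rz":0,"grip":0.005},{"tx":0,"ty":0,"tz":0.003,"rx":0,"ry":0,"rz":0,"grip":0.005}]' | head -4
python3 -c "
from h import *
s=st();print(s['ft_torque']);go(.482,.2645,.0598,270)"
```

```text
time_s: 29.98
tcp_pos: [0.4828, 0.2652, 0.0644]
ee_rot: [-0.0, -0.706, 0.708, 0.0]
wrist_force: [-0.1, -0.3, -1.1]
time_s: 30.65
tcp_pos: [0.4831, 0.2653, 0.0623]
ee_rot: [0.0, -0.706, 0.708, -0.0]
wrist_force: [0.2, 0.2, -0.2]
30.65 [0.4831 0.2653 0.0623] 0.16513811526975636 49.9850732088089 [ 0.2314  0.2385 -0.2169]
[0.0294 0.073  0.0582]
t [0.0008 0.0011 0.0025] r [-0.0001  0.     -0.0026] psi now -90.14797760741686
```

```bash
python3 -m creep '[{"tx":0.0005,"ty":0.0005,"tz":0.0004,"rx":0,"ry":0,"rz":0,"grip":0.005},{"tx":0.0005,"ty":0.0005,"tz":0.0008,"rx":0,"ry":0,"rz":0,"grip":0.005},{"tx":0.0005,"ty":0.0005,"tz":0.0012,"rx":0,"ry":0,"rz":0,"grip":0.005},{"tx":0.0005,"ty":0.0005,"tz":0.0016,"rx":0,"ry":0,"rz":0,"grip":0.005},{"tx":0.0005,"ty":0.0005,"tz":0.002,"rx":0,"ry":0,"rz":0,"grip":0.005},{"tx":0.0005,"ty":0.0005,"tz":0.0024,"rx":0,"ry":0,"rz":0,"grip":0.005},{"tx":0.0005,"ty":0.0005,"tz":0.0024,"rx":0,"ry":0,"rz":0,"grip":0.005},{"tx":0.0005,"ty":0.0005,"tz":0.0024,"rx":0,"ry":0,"rz":0,"grip":0.005}]' | head -4
python3 -c "
from h import *
s=st();print(s['ft_torque'])"
```

```text
time_s: 31.32
tcp_pos: [0.4826, 0.2648, 0.0598]
ee_rot: [0.0, -0.706, 0.708, 0.0]
wrist_force: [0.1, -0.8, 0.1]
31.3167 [0.4826 0.2648 0.0598] 0.16139027812707143 49.984813928604126 [ 0.0516 -0.7829  0.0508]
[0.0869 0.1107 0.0057]
```

Seated height. A hair more, open, rise, and look.

```bash
python3 -m creep '[{"tx":0,"ty":0,"tz":0.0002,"rx":0,"ry":0,"rz":0,"grip":0.005},{"tx":0,"ty":0,"tz":0.0004,"rx":0,"ry":0,"rz":0,"grip":0.005},{"tx":0,"ty":0,"tz":0.0004,"rx":0,"ry":0,"rz":0,"grip":0.016},{"tx":0,"ty":0,"tz":0.0004,"rx":0,"ry":0,"rz":0,"grip":0.022},{"tx":0,"ty":0,"tz":0.0004,"rx":0,"ry":0,"rz":0,"grip":0.03},{"tx":0,"ty":0,"tz":0.0004,"rx":0,"ry":0,"rz":0,"grip":0.032},{"tx":0,"ty":0,"tz":0.0004,"rx":0,"ry":0,"rz":0,"grip":0.032},{"tx":0,"ty":0,"tz":0.0004,"rx":0,"ry":0,"rz":0,"grip":0.032}]' | sed -n '2p;4,6p'
python3 -m creep '[{"tx":0,"ty":0,"tz":-0.02,"rx":0,"ry":0,"rz":0,"grip":0.032},{"tx":0,"ty":0,"tz":-0.06,"rx":0,"ry":0,"rz":0,"grip":0.032},{"tx":0,"ty":0,"tz":-0.1,"rx":0,"ry":0,"rz":0,"grip":0.04},{"tx":0.03,"ty":0,"tz":-0.14,"rx":0,"ry":0,"rz":0,"grip":0.05},{"tx":0.07,"ty":0,"tz":-0.17,"rx":0,"ry":0,"rz":0,"grip":0.05},{"tx":0.1,"ty":0,"tz":-0.17,"rx":0,"ry":0,"rz":0,"grip":0.05},{"tx":0.12,"ty":0,"tz":-0.17,"rx":0,"ry":0,"rz":0,"grip":0.05},{"tx":0.12,"ty":0,"tz":-0.17,"rx":0,"ry":0,"rz":0,"grip":0.05}]' | head -2
python3 - <<'E'
from h import *
grab('wrist');st()
f=grab("scene"); g=grab("side")
cv2.imwrite("pics/end.png",np.hstack([cv2.resize(f["img"][110:190,350:450],(400,320),interpolation=2),cv2.resize(g["img"][240:370,230:390],(400,320),interpolation=2)]))
a=f["img"]; b=cv2.imread("pics/scene0.png"); d=cv2.absdiff(a,b).max(2)
for n,(x,y,w,h) in dict(jar=(298,162,30,38),dipper=(315,240,62,55),butter=(403,187,84,58)).items(): print(n,(d[y:y+h,x:x+w]>40).mean())
E
```

```text
tcp_pos: [0.4825, 0.2648, 0.0594]
wrist_force: [-0.5, -0.1, -0.2]
opening: 0.348
grasp_force: 0.0
time_s: 32.65
tcp_pos: [0.4824, 0.1414, 0.2305]
32.7 [0.4823 0.1431 0.23  ] 0.5466643353352315 0.0 [-0.1802 -0.2015 -0.7593]
jar 0.06666666666666667
dipper 0.030205278592375366
butter 0.0
```

View pics/end.png

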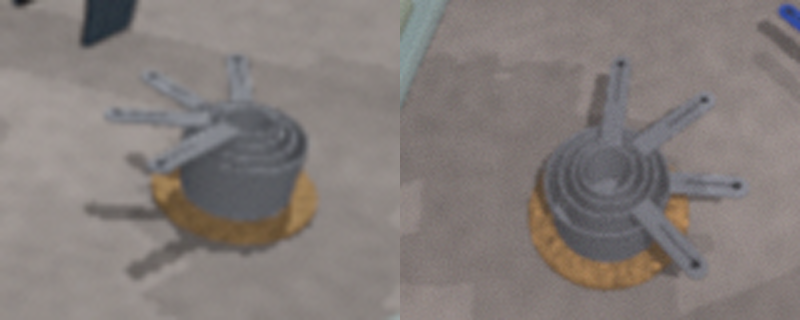

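All four cups sit concentrically nested with handles fanned; jar, dipper and dish are unmoved (small differences are shadows). Handing in.

```bash
python3 -c "
from bench import order
print(order.finish_job())"
```

```text
the job is handed in; nothing more can be done
None
```

The large, medium, small and tiny cups are nested in that order on the cork mat, within about 2 mm of its centre and each set down before release. The butter dish, honey jar and dipper were left where they were, and the job was handed in at about 33 s; no verdict came back.

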